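Pair the heels and hold the square in the corner

TASK

On the marking board one brown shoe heel waits in its pocket: find the other brown heel on the bench, stand it flat in the empty pocket beside its mate and let go of it. Then fetch the steel square by its red grip block, lay it flat on the board and press its right-angled outer corner firmly into the corner of the two aluminium fences so that both outer faces lie flush, and finish while still holding it pressed there. Leave the other heels, the tools, jar, tin and cup where they are.

Things in the scene. Friction and masses are not known exactly. Their poses are not given: they have to be found in the camera images.
- board: Plywood marking board 300 x 300 x 12 thick, fixed to the bench (placed anew each time, yaw within 0.2 rad). Waxed top and smooth fences: the square slides on them with friction about 0.3. Origin: centre of its underside; x points to the far fence, y to the left fence. On it two heel pockets, centres (x, y): empty (-95, 10), with the mate (-95, -100).
- far_fence: Aluminium fence bar on the board's far edge, 20 thick, 280 long along the board's y, 24 high above the board's top. Origin: on its inner face (facing the board's -x), at the board's top surface, at mid length. Inner face is the plane x = 130 of the board.
- left_fence: Aluminium fence bar on the board's left edge, 20 thick, 270 long along the board's x, 24 high above the board's top. Origin: on its inner face (facing the board's -y), at the board's top surface, at mid length. Inner face is the plane y = 130 of the board.
- corner (a point): Where the two fences' inner faces meet, at the board's top surface: board x = 130, y = 130, height 12. Axes as the board's.
- empty_pocket (a point): Centre of the empty pocket's floor, which is the board's top surface. Axes as the board's. A pocket is a low wooden frame, 66 x 66 inside, walls 8 high and 4 thick.
- square: Steel L-shaped square lying flat on the bench right of the board, yaw within 0.3 rad, about 400 g. Origin: underside, below the middle of the red grip block. Outer corner at x = y = +55. Long leg along y (+55 to -105), outer face x = +55, goes on the far fence; short leg along x (+55 to -75), outer face y = +55, goes on the left fence. Legs 26 wide, 16 high.
- square_corner (a point): Outer corner of the square, at its underside.
- long_tip (a point): End of the long leg's outer face, at the underside (square's x = 55, y = -105).
- short_tip (a point): End of the short leg's outer face, at the underside (square's x = -75, y = 55).
- grip_mid (a point): Middle of the square's red grip block, 37 above its underside. The block is 54 long (square's x), 24 wide (y), from a 6 thick web up to height 56. Grip it across the 24 width, fingertips at least 19 above the underside so that they clear the short leg beside it.
- brown_heel: The heel to move: brown stacked shoe heel, D-shaped in plan: 57.5 long (x) by 55 wide (y) by 45 high, flat top and bottom, 90 g. Origin: centre of its underside. Straight front face at x = +28.75; sides are flat and parallel (55 apart) from x = -1 to +28.75, good to grip; behind it is half round. It stands loose on the bench, its x within about 0.5 rad of the world's. In the pocket some 4 mm are free all round.
- brown_mate: Its mate, already in the other pocket, front towards the board's +x: brown stacked shoe heel, D-shaped in plan: 57.5 long (x) by 55 wide (y) by 45 high, flat top and bottom, 90 g. Origin: centre of its underside. Straight front face at x = +28.75; sides are flat and parallel (55 apart) from x = -1 to +28.75, good to grip; behind it is half round. Leave it (not more than 15 mm).
- black_heel: Not a match: black stacked shoe heel, D-shaped in plan: 57.5 long (x) by 55 wide (y) by 45 high, flat top and bottom, 90 g. Origin: centre of its underside. Straight front face at x = +28.75; sides are flat and parallel (55 apart) from x = -1 to +28.75, good to grip; behind it is half round. Leave it where it is.
- cream_heel: Not a match: cream stacked shoe heel, D-shaped in plan: 57.5 long (x) by 55 wide (y) by 45 high, flat top and bottom, 90 g. Origin: centre of its underside. Straight front face at x = +28.75; sides are flat and parallel (55 apart) from x = -1 to +28.75, good to grip; behind it is half round. Leave it where it is.
- hammer: Hammer lying near the right edge, leave it. Origin: underside, mid tool.
- glue_jar: White glue jar, 72 across, 95 high, leave it. Origin: underside.
- brush: Brush lying at the left, leave it. Origin: underside.
- polish_tin: Flat red tin with a white top, 80 across, 30 high, leave it. Origin: underside.
- tool_cup: Blue cup, 80 across, 100 high, leave it. Origin: underside.
Mind the look-alikes: they are no part of the job. Leave any green, purple or yellow look-alike of the brown_heel alone.

How it is judged:
By the outcome, as a careful person would: the job done as asked, in the order asked, and still so for the second after the job is handed in, while the arm keeps its last pose, push and grip.
It also fails if it takes over 64 s, if anything falls off the work surface, if the arm or the gripper's body presses on something with over 40 N, if the wrist force passes 120 N, or if a joint passes its speed limit or range.

ROBOT

A 6-joint arm with a two-finger parallel gripper is mounted at the origin on the work surface. World frame = base frame: x ahead of the robot, y to its left, z up, the work surface at z = 0. Lengths are in m, angles in rad, forces in N, time in s.
With the tool pointing down it reaches from about 0.25 to 0.8 m from the base axis. Payload 8.5 kg.
Tool frame: the origin (TCP) lies on the centre line of the jaws, within the pads' length; the fingertips stand 19 mm ahead of it and the grasp point (between the pads) is the TCP (robot.tcp_to_tips is the distance from the TCP to the fingertips, in m); y points along the fingers, x is the direction in which the jaws open and shut, and the axes are right-handed (so a half turn about y gives the same grasp; the last joint's range is limited). The gripper opens to 85 mm and grips with 20 to 120 N. Pads are 22 mm wide; open, the fingers measure 114 mm over their backs; the gripper's body (76 mm by 85 mm) begins 54 mm behind the grasp point. The pads swing forward as they close: fully open they stand 13 mm farther back than shut.
Start: joints at [1.263, 0.238, -0.013, 1.319, 0, 1.571], TCP at [0.159, 0.5, 0.25] pointing down, gripper open.
Joint ranges: [-2.66, 2.66], [-1.03, 1.9], [-1.14, 1.46], [-1.82, 2.27], [-1.45, 1.34], [-3.14, 3.14]. Speed limits (rad/s): [2.22, 2.22, 2.79, 3.14, 3.14, 3.14].

INTERFACE

Orientations are given as a unit quaternion [x, y, z, w].
In Python, from workcell import robot gives the robot as it stands.
- The arm moves only by the tool carry_out, never from a script. Its argument "motion" is a list of rows, each a list of 5 numbers: the opening, from 0 (shut) to 1 (fully open), then the shift along the tool's x, y, z in mm, then the turn about the tool's y in rad. A call has 1 to 10 rows; each row is the pose to reach, as a shift and turn from the pose measured when the call began, along the tool's axes at that moment; what a row does not reach only later rows make up. A row lasts 1/10 s, in which the tool goes at most 50 mm and 8.59 degrees, less where a joint would pass 70% of its speed; a pose out of reach is approached as far as the arm can. A call with a gripper value outside its range is refused whole. The fingers move at their own pace and stop on an object; "newtons" is the grip in N (left out, the last holds). Time passes only in rows, so rows that repeat a pose let the fingers close. It gives the time, the measured TCP pose, the force and the opening at its end, in the units of the state.
- robot.get_state(): the state, without advancing time (a new reading comes with each control period).
- robot.capture(name): name is "side" or "top"; returns (picture, depth): 384x512x3 uint8, red, green, blue; 384x512 float32, m along the optical axis (not along the pixel's ray), 0 where there is no reading.
- robot.calibration(name): a dict with "mtx" (3x3 intrinsics, pixels), "rvec" (rotation vector, rad) and "tvec" (3), from world to camera coordinates, as OpenCV has them. Camera axes: x right, y down, z forward; pixel columns grow to the right and rows downward; lengths in m; the calibration is good to about 2 mm. A picture is of the moment at which its call begins. calibration takes no time and is no camera call.
- robot.job_done(): hands the job in, once; it reports no verdict.
Trained networks look in the newest picture that a camera, given by its name, has taken for a name from the list of things; names that differ only in an ending like _2 or _b are one class to them, and where a whole thing is asked for, a point or a joint stands for the part that bears it (a point fixed in the world has none). Each returns a list of dicts, best first, with "score" (0 to 1); they miss things now and then, are a little off and sometimes report something else, mostly with a low value. They report only what shows in the picture. A call takes as long as a camera call. They do not tell look-alikes from the thing itself.
- robot.cut_out(camera, target): "mask" (384x512 bool, what is visible of it) and "location" ([column, row] in pixels, amid what is visible of it).
The state is a dict: "t": time; "joint_pos": joint angles; "joint_vel": joint speeds; "joint_efforts": joint torques, N m; "position": TCP position; "tool_rot": TCP orientation; "contact_force": force on the tool from outside, world axes, zero at the start; "ft_torque": the same for the moment, N m; "opening": finger opening in m.
Only numpy, scipy, OpenCV 4.12 (cv2) and the standard library are available. Lean on these libraries where they do the work, as an engineer would, in place of code of your own. Each camera call takes 0.05 s, during which the arm holds its last target.

## Working session

There is one attempt and no reset: what is moved stays moved. The work goes in short steps, Python scripts to look and compute and a tool call to move; the robot and the scene stay as the last step left them, time stands still between calls to the robot, and variables do not carry over. Pictures are saved under pics/ and viewed, and the job is handed in when it is done.

Besides the shell and the picture viewer there is one more tool, called after "Emit:" as a command line: name --pt "numbers of a row" for each row, then --argument value for the rest. carry_out: Moves the arm, as the interface text tells. Its arguments: {"type":"object","properties":{"motion":{"type":"array"},"newtons":{"type":"number"}},"required":["motion"]}

```bash
mkdir -p pics; ls
python3 - <<'E'
from workcell import robot
import cv2
print(robot.get_state())
for n in ("top","side"):
    p,d=robot.capture(n); cv2.imwrite(f"pics/{n}0.png",cv2.cvtColor(p,cv2.COLOR_RGB2BGR)); 
    import numpy as np; np.savez(f"{n}0.npz",p=p,d=d); print(n,robot.calibration(n))
E
```

```text
pics
{'t': 0.0, 'joint_pos': array([ 1.26298331e+00,  2.38799259e-01, -1.42567019e-02,  1.31918642e+00,
       -1.05635571e-05,  1.57079354e+00]), 'joint_vel': array([ 0.00038868,  0.00060632, -0.00019428,  0.00322987,  0.00077124,
        0.00076169]), 'joint_efforts': array([-5.93148652e-03, -5.38780510e+01,  3.46446669e+01,  1.79869006e-02,
       -3.73595203e-04,  3.04517712e-06]), 'position': array([0.15894881, 0.49995823, 0.24966695]), 'tool_rot': array([ 0.57104379,  0.4170303 , -0.41785121, -0.57043412]), 'contact_force': array([ 0.0139888 ,  0.34386801, -0.15646445]), 'ft_torque': array([ 0.04747348,  0.00943554, -0.00805007]), 'opening': 0.08594051587995583}
top {'mtx': array([[398.83070518,   0.        , 254.15050092],
       [  0.        , 398.83070518, 190.31633118],
       [  0.        ,   0.        ,   1.        ]]), 'rvec': array([ 2.14654759, -2.10774253,  0.21601037]), 'tvec': array([-0.04305198,  0.5099507 ,  1.18910104])}
side {'mtx': array([[419.50634551,   0.        , 255.61807179],
       [  0.        , 419.50634551, 188.47344183],
       [  0.        ,   0.        ,   1.        ]]), 'rvec': array([ 0.523147  ,  2.7724858 , -1.00641999]), 'tvec': array([ 0.48680248, -0.09355591,  1.44966224])}
```

View pics/top0.png

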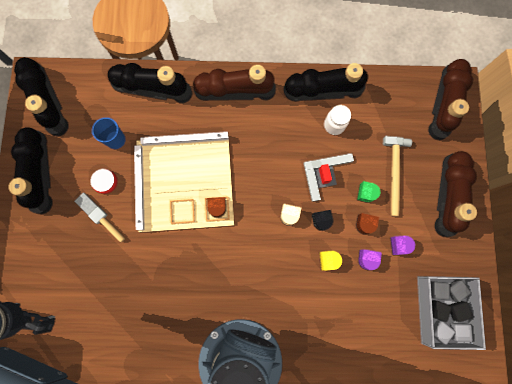

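View pics/side0.png

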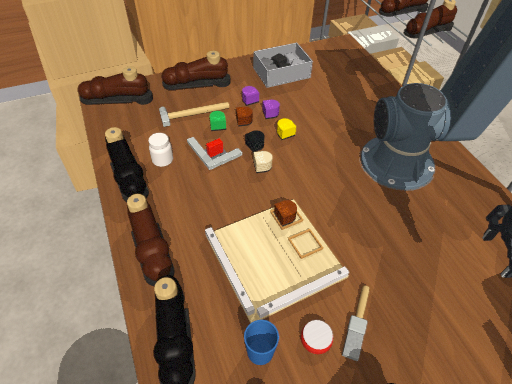

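Candidates for the brown heel in the top image: brown (368,224), mate in its pocket (217,207), black (323,219), cream (290,214), green (369,191), purple (370,260) and (403,245), yellow (331,260). By colour and because it is loose on the bench, I choose (368,224). I'll check that in a close crop and measure.

```bash
cat > h.py <<'E'
import numpy as np, cv2
from workcell import robot
def cam(n):
    c=robot.calibration(n); R,_=cv2.Rodrigues(c["rvec"]); return c["mtx"],R,c["tvec"]
def world(n,d,uv=None):
    K,R,t=cam(n)
    if uv is None:
        v,u=np.mgrid[0:d.shape[0],0:d.shape[1]]
    else: u,v=uv[...,0],uv[...,1]
    P=np.stack([(u-K[0,2])/K[0,0]*d,(v-K[1,2])/K[1,1]*d,d],-1)
    return (P-t)@R
def proj(n,X):
    c=robot.calibration(n); return cv2.projectPoints(np.asarray(X,float).reshape(-1,3),c["rvec"],c["tvec"],c["mtx"],None)[0].reshape(-1,2)
def tool():
    from scipy.spatial.transform import Rotation as Ro
    s=robot.get_state(); return s,np.array(s["position"]),Ro.from_quat(s["tool_rot"]).as_matrix()
E
python3 - <<'E'
from h import *
import pickle
out={}
for n in ("top","side"):
    p,d=robot.capture(n)
    for k in ("brown_heel","brown_mate","square","board","far_fence","left_fence","empty_pocket","grip_mid"):
        try: r=robot.cut_out(n,k)
        except Exception as e: print(n,k,e); continue
        out[n,k]=r; print(n,k,[(round(float(x["score"]),2),np.round(x["location"]).tolist(),int(x["mask"].sum())) for x in r])
    out[n]=(p,d)
pickle.dump(out,open("o.pkl","wb"))
p=out["top"][0]; a=cv2.resize(p[120:280,280:440],None,fx=4,fy=4,interpolation=cv2.INTER_CUBIC)[:600]
cv2.imwrite("pics/crop1.png",a[...,::-1])
b=cv2.resize(p[120:240,120:245],None,fx=5,fy=5,interpolation=cv2.INTER_CUBIC)
cv2.imwrite("pics/crop2.png",b[...,::-1])
for u,v in ((368,224),(217,207),(183,212),(326,173),(320,160),(200,160)):
    print(u,v,np.round(world("top",out["top"][1])[v,u],4))
E
```

```text
top brown_heel [(0.77, [368.0, 195.0], 379), (0.75, [332.0, 258.0], 370), (0.58, [370.0, 225.0], 383), (0.57, [401.0, 241.0], 359)]
top brown_mate [(0.68, [218.0, 208.0], 354)]
top square [(0.91, [323.0, 174.0], 1058), (0.38, [183.0, 140.0], 765)]
top board [(0.93, [181.0, 181.0], 8701)]
top far_fence [(0.75, [182.0, 140.0], 708), (0.36, [321.0, 171.0], 1125)]
top left_fence [(0.57, [142.0, 187.0], 613)]
top empty_pocket [(0.35, [370.0, 224.0], 388)]
top grip_mid [(0.67, [322.0, 169.0], 1025)]
side brown_heel [(0.82, [217.0, 119.0], 277), (0.74, [252.0, 94.0], 235), (0.64, [244.0, 116.0], 278), (0.64, [283.0, 130.0], 301), (0.6, [268.0, 108.0], 264)]
side brown_mate [(0.8, [289.0, 208.0], 432)]
side square [(0.85, [215.0, 152.0], 821)]
side board [(0.83, [272.0, 262.0], 9594)]
side far_fence [(0.71, [230.0, 271.0], 892), (0.43, [301.0, 290.0], 1042), (0.17, [210.0, 152.0], 844)]
side left_fence [(0.61, [302.0, 293.0], 1085)]
side empty_pocket [(0.79, [273.0, 263.0], 9423), (0.62, [212.0, 151.0], 852), (0.24, [284.0, 209.0], 487)]
side grip_mid []
368 224 [ 0.4132 -0.387   0.0409]
217 207 [0.4551 0.079  0.0558]
183 212 [0.4443 0.1901 0.0071]
326 173 [ 0.5682 -0.2565  0.0579]
320 160 [ 0.6212 -0.2459  0.0163]
200 160 [0.6148 0.1432 0.01  ]
```

View pics/crop1.png

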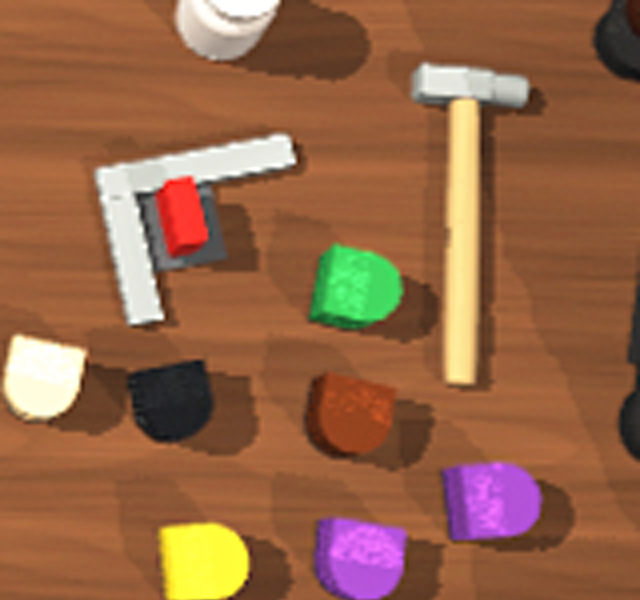

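View pics/crop2.png

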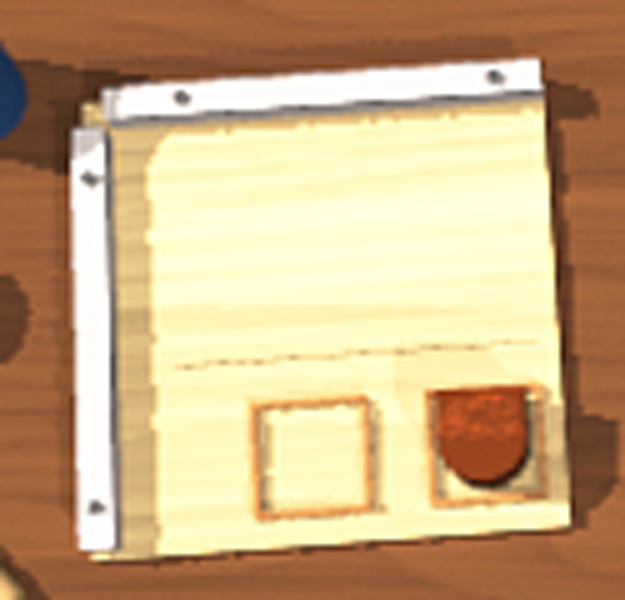

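```bash
cat >> h.py <<'E'
from scipy.optimize import minimize
def box(x0,x1,y0,y1,z0,z1): return np.array([[x,y,z] for x in(x0,x1) for y in(y0,y1) for z in(z0,z1)])/1000.
th=np.linspace(np.pi/2,3*np.pi/2,25)
_o=np.array([[28.75,27.5],[-1.25,27.5]]+[[-1.25+27.5*np.cos(a),27.5*np.sin(a)] for a in th]+[[28.75,-27.5]])
HEEL=[np.vstack([np.c_[_o,0*_o[:,:1]],np.c_[_o,0*_o[:,:1]+45]])/1000.]
SQ=[box(29,55,-105,55,0,16),box(-75,55,29,55,0,16),box(-27,27,-12,12,0,56),box(-27,55,-12,55,0,6)]
BOARD=[box(-150,150,-150,150,0,12),box(130,150,-140,140,12,36),box(-135,135,130,150,12,36)]
def place(M,q,z=0):
    c,s=np.cos(q[2]),np.sin(q[2]); R=np.array([[c,-s,0],[s,c,0],[0,0,1]])
    return [m@R.T+[q[0],q[1],z] for m in M]
def render(n,parts,S=8,roi=None):
    x0,y0,x1,y1=roi
    im=np.zeros(((y1-y0)*S,(x1-x0)*S),np.uint8)
    for m in parts:
        uv=(proj(n,m)-[x0,y0]+.5)*S-.5
        cv2.fillConvexPoly(im,np.round(cv2.convexHull(uv.astype(np.float32))*16).astype(np.int32),255,shift=4)
    return cv2.resize(im,(x1-x0,y1-y0),interpolation=cv2.INTER_AREA)/255.
def fit(M,masks,q0,z=0,blur=1.0):
    rois={};T={}
    for n,m in masks.items():
        v,u=np.where(m); rois[n]=(max(u.min()-12,0),max(v.min()-12,0),min(u.max()+13,512),min(v.max()+13,384))
        x0,y0,x1,y1=rois[n]; T[n]=cv2.GaussianBlur(m[y0:y1,x0:x1].astype(float),(0,0),blur)
    def f(q): return sum(((cv2.GaussianBlur(render(n,place(M,q,z),roi=rois[n]),(0,0),blur)-T[n])**2).sum() for n in masks)
    best=None
    for dy in (0,.1,-.1):
        q=np.array(q0)+[0,0,dy]
        r=minimize(f,q,method="Nelder-Mead",options=dict(initial_simplex=np.vstack([q,q+[.01,0,0],q+[0,.01,0],q+[0,0,.08]]),xatol=1e-4,fatol=1e-3))
        if best is None or r.fun<best.fun: best=r
    return best.x,best.fun
def overlay(n,p,parts,crop,f,fn):
    x0,y0,x1,y1=crop; im=cv2.resize(p[y0:y1,x0:x1],None,fx=f,fy=f,interpolation=cv2.INTER_CUBIC)[...,::-1].copy()
    for m in parts:
        uv=(proj(n,m)-[x0,y0]+.5)*f-.5
        cv2.polylines(im,[np.round(cv2.convexHull(uv.astype(np.float32))).astype(int)],True,(255,255,0),1)
    cv2.imwrite(fn,im)
E
cat > f1.py <<'E'
from h import *
import pickle
o=pickle.load(open("o.pkl","rb"))
def pick(n,k,uv): return min(o[n,k],key=lambda r:np.hypot(*(np.array(r["location"])-uv)))["mask"]
J={}
for name,M,k,z,q0,a,b in (("heel",HEEL,"brown_heel",0,(.413,-.387,-.1),(370,225),(244,116)),
  ("mate",HEEL,"brown_mate",.012,(.455,.079,0.05),(218,208),(289,208)),
  ("square",SQ,"square",0,(.568,-.257,.15),(323,174),(215,152)),
  ("board",BOARD,"board",0,(.545,.19,.05),(181,181),(272,262))):
    mt,ms=pick("top",k,a),pick("side",k,b)
    for lab,mm in (("both",dict(top=mt,side=ms)),("top",dict(top=mt)),("side",dict(side=ms))):
        q,c=fit(M,mm,q0,z); print(name,lab,np.round(q,4),round(c,1))
        J[name,lab]=q
pickle.dump(J,open("j.pkl","wb"))
pt,ps=o["top"][0],o["side"][0]
P=lambda l:place(HEEL,J["heel",l])+place(SQ,J["square",l])
B=lambda l:place(HEEL,J["mate",l],.012)+place(BOARD,J["board",l])
overlay("top",pt,P("both"),(290,140,410,250),5,"pics/a1.png")
overlay("top",pt,B("both"),(125,125,245,240),5,"pics/a2.png")
overlay("side",ps,P("both"),(170,90,300,190),5,"pics/a3.png")
overlay("side",ps,B("both"),(195,190,355,310),5,"pics/a4.png")
E
python3 f1.py
```

```text
heel both [ 0.4141 -0.3884 -0.1776] 10.9
heel top [ 0.4128 -0.3886 -0.2033] 1.3
heel side [ 0.4174 -0.385  -0.2374] 1.6
mate both [0.458  0.0837 0.0528] 7.7
mate top [0.4578 0.0831 0.0739] 2.4
mate side [0.4585 0.0848 0.018 ] 4.1Traceback (most recent call last):
  File "f1.py", line 12, in <module>
    q,c=fit(M,mm,q0,z); print(name,lab,np.round(q,4),round(c,1))
        ~~~^^^^^^^^^^^
  File "h.py", line 43, in fit
    r=minimize(f,q,method="Nelder-Mead",options=dict(initial_simplex=np.vstack([q,q+[.01,0,0],q+[0,.01,0],q+[0,0,.08]]),xatol=1e-4,fatol=1e-3))
    res = _minimize_neldermead(fun, x0, args, callback, bounds=bounds,
                               **options)
    fxcc = func(xcc)
    fx = function(np.copy(x), *(wrapper_args + args))
  File "h.py", line 39, in f
    def f(q): return sum(((cv2.GaussianBlur(render(n,place(M,q,z),roi=rois[n]),(0,0),blur)-T[n])**2).sum() for n in masks)
                     ~~~^^^^^^^^^^^^^^^^^^^^^^^^^^^^^^^^^^^^^^^^^^^^^^^^^^^^^^^^^^^^^^^^^^^^^^^^^^^^^^^^^^^^^^^^^^^^^^^^^^
  File "h.py", line 39, in <genexpr>
    def f(q): return sum(((cv2.GaussianBlur(render(n,place(M,q,z),roi=rois[n]),(0,0),blur)-T[n])**2).sum() for n in masks)
                                            ~~~~~~^^^^^^^^^^^^^^^^^^^^^^^^^^^^
  File "h.py", line 31, in render
    uv=(proj(n,m)-[x0,y0]+.5)*S-.5
        ~~~~^^^^^
  File "h.py", line 13, in proj
    c=robot.calibration(n); return cv2.projectPoints(np.asarray(X,float).reshape(-1,3),c["rvec"],c["tvec"],c["mtx"],None)[0].reshape(-1,2)
ValueError: time passes only in moves, steps and waits
```

```bash
sed -i 's/^def cam(n):/_C={}\ndef cal(n):\n    if n not in _C: _C[n]=robot.calibration(n)\n    return _C[n]\ndef cam(n):/; s/c=robot.calibration(n); R/c=cal(n); R/; s/c=robot.calibration(n); return/c=cal(n); return/' h.py; time python3 f1.py
```

```text
heel both [ 0.4141 -0.3884 -0.1776] 10.9
heel top [ 0.4128 -0.3886 -0.2033] 1.3
heel side [ 0.4174 -0.385  -0.2374] 1.6
mate both [0.458  0.0837 0.0528] 7.7
mate top [0.4578 0.0831 0.0739] 2.4
mate side [0.4585 0.0848 0.018 ] 4.1
square both [ 0.572  -0.26    0.2066] 80.2
square top [ 0.5702 -0.2612  0.2136] 40.8
square side [ 0.5744 -0.2571  0.2036] 14.6
board both [0.5427 0.1916 0.0861] 796.2
board top [0.5411 0.19   0.0913] 317.5
board side [0.5441 0.1929 0.0876] 433.2
real	0m6.302s
user	0m5.940s
sys	0m0.162s
```

View pics/a1.png

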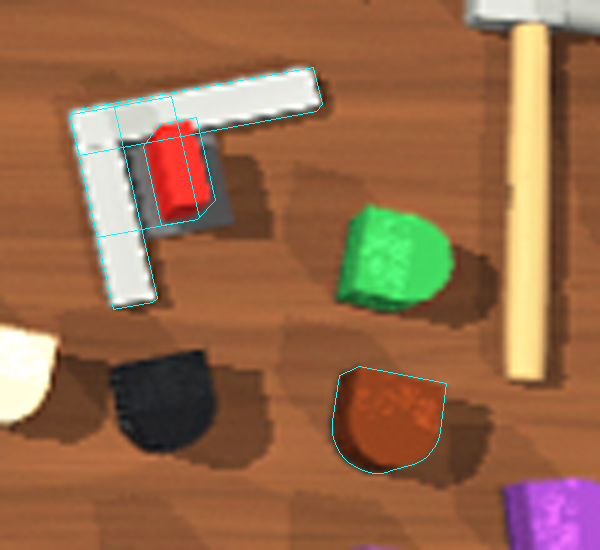

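View pics/a2.png

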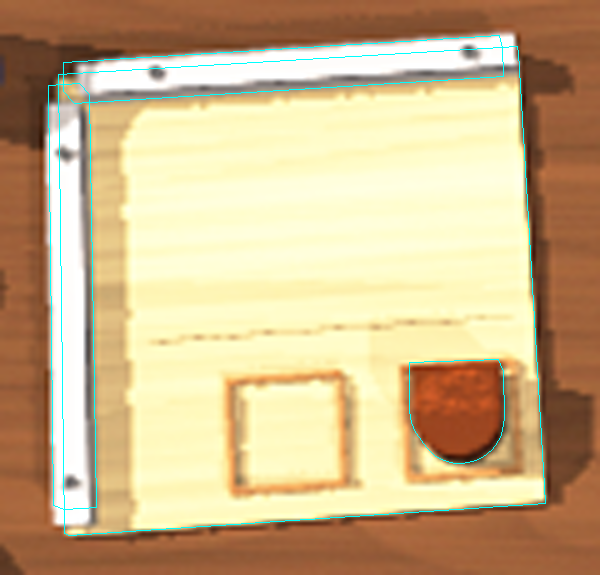

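View pics/a3.png

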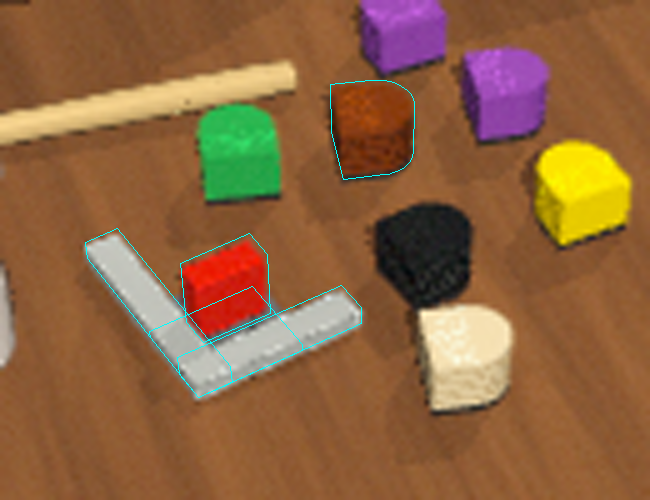

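View pics/a4.png

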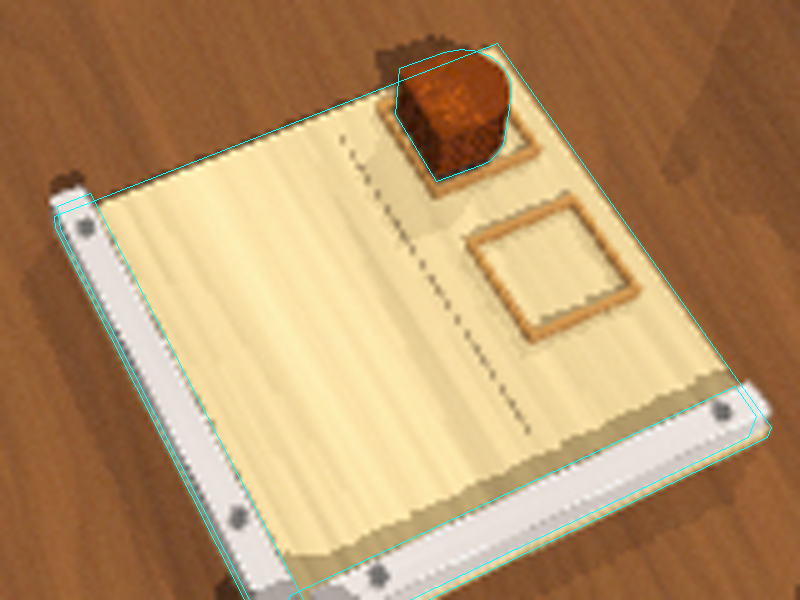

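Brown heel confirmed at (368,224): front towards image up, turned slightly clockwise. The square fits well. The network's board mask fits poorly, so I'll take the board from its edges and pockets.

Run:
```python
from h import *
import pickle
o=pickle.load(open("o.pkl","rb"));p=o["top"][0];s=o["side"][0]
def g(im,c,f,fn):
    x0,y0,x1,y1=c; a=cv2.resize(im[y0:y1,x0:x1],None,fx=f,fy=f,interpolation=cv2.INTER_CUBIC)[...,::-1].copy()
    for u in range(x0-x0%10+10,x1,10): cv2.putText(a,str(u),(int((u-x0+.5)*f),10),0,.35,(0,255,255)); cv2.line(a,(int((u-x0+.5)*f),12),(int((u-x0+.5)*f),18),(0,255,255))
    for v in range(y0-y0%10+10,y1,10): cv2.putText(a,str(v),(0,int((v-y0+.5)*f)),0,.35,(0,255,255)); cv2.line(a,(24,int((v-y0+.5)*f)),(30,int((v-y0+.5)*f)),(0,255,255))
    cv2.imwrite(fn,a)
g(p,(130,190,240,235),7,"pics/b1.png"); g(p,(130,127,240,180),7,"pics/b2.png")
g(s,(260,190,340,290),6,"pics/b3.png"); g(s,(200,215,300,315),6,"pics/b4.png")
for n in("top","side"):
    K,R,t=cam(n); print(n,-R.T@t)
```

```text
top [ 0.27666887 -0.02057997  1.26447431]
side [0.84207362 0.74645171 1.03969796]
```

View pics/b1.png

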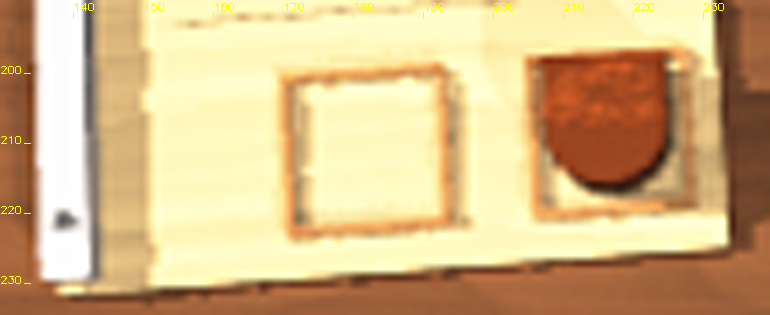

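View pics/b2.png

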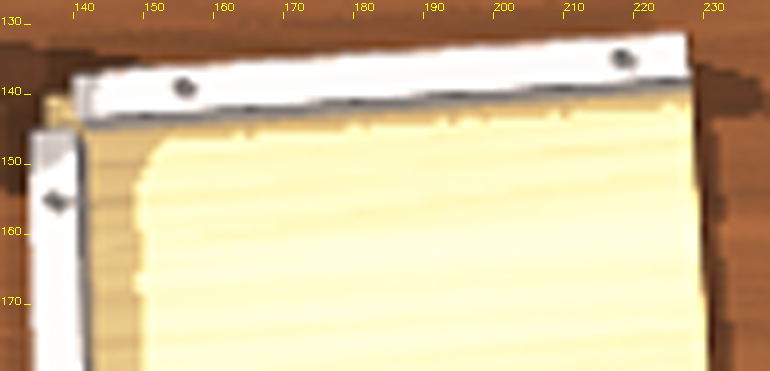

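View pics/b3.png

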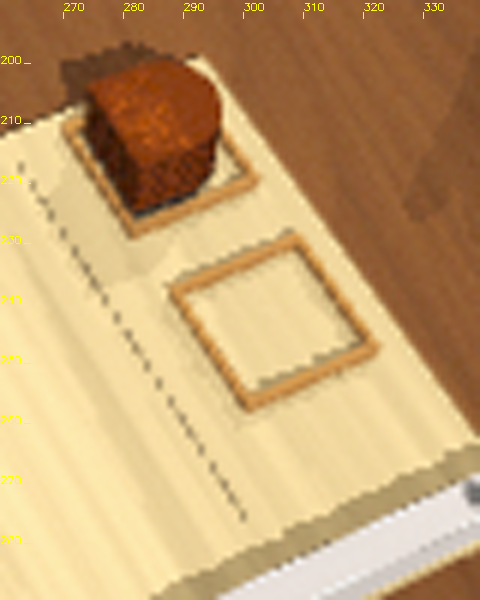

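View pics/b4.png

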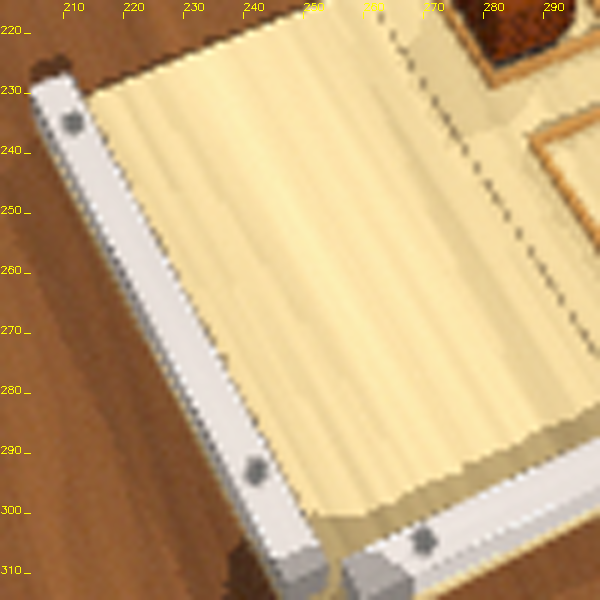

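```bash
cat > board.py <<'E'
from h import *
from scipy.optimize import least_squares
pts={"top":[((-58,47,20),(169.7,200.6)),((-58,-27,20),(192.9,199.0)),((-132,-27,20),(194.6,221.9)),((-132,47,20),(171.3,223.8)),((-150,-150,12),(233.6,224.7)),((-150,150,12),(137.7,231.4))],
"side":[((-58,-27,20),(287.9,237.9)),((-132,-27,20),(309.1,228.6)),((-132,47,20),(322.6,247.8)),((-58,47,20),(301.1,257.9)),((-58,-137,20),(270.1,210.8)),((-58,-63,20),(281.6,229)),((-132,-63,20),(302.6,219.9))]}
lin={"top":[(("x",130,36),(143.9,143.4)),(("x",130,36),(228.1,138)),(("x",130,12),(142.4,145.1)),(("x",130,12),(228.1,139.1)),(("y",130,36),(140.7,145.1)),(("y",130,36),(142.8,229.6)),(("y",130,12),(142.1,145.1)),(("y",130,12),(143.5,228.8))],
"side":[(("x",130,36),(211.6,227.6)),(("x",130,36),(253.8,305.4)),(("y",130,36),(257.1,307.4)),(("y",130,36),(297.9,288.2)),(("y",130,36),(337.9,269.1))]}
def res(q,cams,sep=False):
    out=[]
    for n in cams:
        r=[]
        P=proj(n,place([np.array([a for a,_ in pts[n]])/1000.],q)[0])-np.array([b for _,b in pts[n]]); r+=list(P.ravel())
        for (ax,c,z),b in lin[n]:
            e=np.array([[c,-150,z],[c,150,z]]) if ax=="x" else np.array([[-150,c,z],[150,c,z]])
            A,B=proj(n,place([e/1000.],q)[0]); d=(B-A)/np.linalg.norm(B-A); w=np.array(b)-A; r.append(d[0]*w[1]-d[1]*w[0])
        out+=r
    return np.array(out)
if __name__=="__main__":
    for cams in (("top","side"),("top",),("side",)):
        s=least_squares(res,(.543,.19,.06),args=(cams,),loss="soft_l1",f_scale=.5,x_scale=(.01,.01,.05)); print(cams,np.round(s.x,4),np.round(res(s.x,cams),1).tolist())
E
python3 board.py
```

```text
('top', 'side') [0.5427 0.1925 0.0942] [-0.7, -0.8, -0.4, -0.9, -0.9, -0.6, -1.4, -0.7, -0.2, -0.3, -0.2, 0.2, -0.7, -1.1, 0.1, 0.2, 0.8, 0.9, 0.3, -0.4, 0.1, -0.8, 0.6, -0.9, 0.8, -0.9, 0.1, -1.0, -0.2, -0.8, 0.3, -1.1, 0.7, -1.0, 0.1, -0.3, -0.1, -0.4, -0.5]
('top',) [0.5412 0.1906 0.0918] [-0.1, -0.4, 0.2, -0.4, -0.4, -0.0, -0.9, -0.2, 0.3, 0.3, 0.3, 0.6, -0.2, -0.5, 0.5, 0.8, 0.2, 0.4, -0.3, -0.9]
('side',) [0.5445 0.1943 0.0905] [-0.2, -0.1, 0.4, -0.1, 0.5, -0.1, -0.2, -0.2, -0.3, -0.2, 0.1, -0.4, 0.6, -0.3, -0.4, -1.2, 0.3, 0.1, 0.3]
```

```bash
cat >> h.py <<'E'
def goto(pos,jaw_yaw=None):
    """shift (mm, tool axes) and turn about tool y to reach pos with tool x along jaw_yaw (mod pi)"""
    s,p,R=tool(); sh=R.T@(np.array(pos)-p)*1000
    yaw=np.arctan2(R[1,0],R[0,0]); tr=None
    if jaw_yaw is not None:
        d=(jaw_yaw-yaw+np.pi/2)%np.pi-np.pi/2
        tr=d*np.sign(R[2,1])   # tool y down -> turn reversed
    print("t %.2f pos %s yaw %.3f y-axis %s F %s T %s open %.4f j6 %.2f"%(s["t"],np.round(p,4),yaw,np.round(R[:,1],3),np.round(s["contact_force"],1),np.round(s["ft_torque"],2),s["opening"],s["joint_pos"][5]))
    print("shift",np.round(sh,1),"turn",None if tr is None else round(tr,3), "joints",np.round(s["joint_pos"],2))
E
python3 - <<'E'
from h import *
y=-.2
hp=np.array([.4151,-.3868])+.012*np.array([np.cos(y),np.sin(y)])
print(hp); s,p,R=tool(); print(R)
goto([.42,.3,.25],np.pi/2+y); goto([hp[0],hp[1],.15],np.pi/2+y)
E
```

```text
[ 0.4268608  -0.38918403]
[[ 3.03007190e-01 -5.06864767e-05 -9.52988269e-01]
 [ 9.52988262e-01 -1.10324345e-04  3.03007194e-01]
 [-1.20496174e-04 -9.99999993e-01  1.48745476e-05]]
t 1.00 pos [0.159  0.5003 0.2503] yaw 1.263 y-axis [-0. -0. -1.] F [ 0.6 -0.5 -0.7] T [0.02 0.01 0.02] open 0.0857 j6 1.57
shift [-1.118e+02  3.000e-01 -3.094e+02] turn -0.108 joints [ 1.26  0.24 -0.01  1.32  0.    1.57]
t 1.00 pos [0.159  0.5003 0.2503] yaw 1.263 y-axis [-0. -0. -1.] F [ 0.6 -0.5 -0.7] T [0.02 0.01 0.02] open 0.0857 j6 1.57
shift [-766.5  100.4 -524.7] turn -0.108 joints [ 1.26  0.24 -0.01  1.32  0.    1.57]
```

Emit:
carry_out --pt "1 -56 0 -155 -0.05" --pt "1 -112 0 -309 -0.1" --pt "1 -112 0 -309 -0.1" --pt "1 -112 0 -309 -0.1" --pt "1 -112 0 -309 -0.1" --pt "1 -112 0 -309 -0.1" --pt "1 -112 0 -309 -0.1" --pt "1 -112 0 -309 -0.1" --pt "1 -112 0 -309 -0.1"

```text
t: 1.9
position: [0.4199, 0.2995, 0.2501]
tool_rot: [-0.549, -0.445, 0.445, 0.55]
contact_force: [0.0, 0.4, 0.5]
opening: 0.0856
```

Run:
```python
from h import *
goto([.4269,-.3892,.15],np.pi/2-.2)
goto([.4269,-.05,.2],np.pi/2-.2)
```

```text
t 1.90 pos [0.4199 0.2995 0.2501] yaw 1.361 y-axis [-0.001 -0.    -1.   ] F [0.  0.4 0.5] T [ 0.02  0.04 -0.05] open 0.0856 j6 0.83
shift [-672.1  100.2 -150.3] turn -0.01 joints [ 0.62  0.22 -0.03  1.31  0.    0.83]
t 1.90 pos [0.4199 0.2995 0.2501] yaw 1.361 y-axis [-0.001 -0.    -1.   ] F [0.  0.4 0.5] T [ 0.02  0.04 -0.05] open 0.0856 j6 0.83
shift [-340.4   50.2  -79.7] turn -0.01 joints [ 0.62  0.22 -0.03  1.31  0.    0.83]
```

Emit:
carry_out --pt "1 -48 8 -11 -0.01" --pt "1 -96 15 -22 -0.01" --pt "1 -144 22 -33 -0.01" --pt "1 -192 28 -44 -0.01" --pt "1 -240 35 -55 -0.01" --pt "1 -288 43 -66 -0.01" --pt "1 -340 50 -80 -0.01" --pt "1 -388 58 -90 -0.01" --pt "1 -436 65 -100 -0.01" --pt "1 -484 72 -110 -0.01"

```text
t: 2.9
position: [0.4266, -0.1945, 0.1787]
tool_rot: [0.547, 0.448, -0.448, -0.547]
contact_force: [0.0, 0.5, -0.4]
opening: 0.0851
```

Run:
```python
from h import *
goto([.4269,-.3892,.12],np.pi/2-.2)
```

```text
t 2.90 pos [ 0.4266 -0.1945  0.1787] yaw 1.373 y-axis [ 0. -0. -1.] F [ 0.   0.5 -0.4] T [ 0.02 -0.02 -0.04] open 0.0851 j6 -0.23
shift [-190.8   58.7  -38.5] turn 0.002 joints [-0.43  0.18 -0.28  1.11  0.   -0.23]
```

Emit:
carry_out --pt "1 -48 14 -10 0" --pt "1 -96 28 -19 0" --pt "1 -144 42 -29 0" --pt "1 -191 59 -38 0" --pt "1 -191 59 -38 0" --pt "1 -191 59 -38 0" --pt "1 -191 59 -38 0"

```text
t: 3.6
position: [0.4268, -0.3877, 0.1199]
tool_rot: [-0.546, -0.449, 0.448, 0.547]
contact_force: [0.0, -0.1, 0.5]
opening: 0.0856
```

Run:
```python
from h import *
goto([.4269,-.3892,.028],np.pi/2-.2)
p,d=robot.capture("top"); cv2.imwrite("pics/c1.png",cv2.resize(p[140:290,300:440],None,fx=4,fy=4,interpolation=2)[...,::-1])
p,d=robot.capture("side"); cv2.imwrite("pics/c2.png",cv2.resize(p[40:190,170:320],None,fx=4,fy=4,interpolation=2)[...,::-1])
```

```text
t 3.60 pos [ 0.4268 -0.3877  0.1199] yaw 1.375 y-axis [ 0.     0.001 -1.   ] F [ 0.  -0.1  0.5] T [ 0.01 -0.03 -0.  ] open 0.0856 j6 -0.54
shift [-1.6 91.9 -0.4] turn 0.004 joints [-0.74  0.4  -0.13  1.05  0.   -0.54]
```

View pics/c2.png

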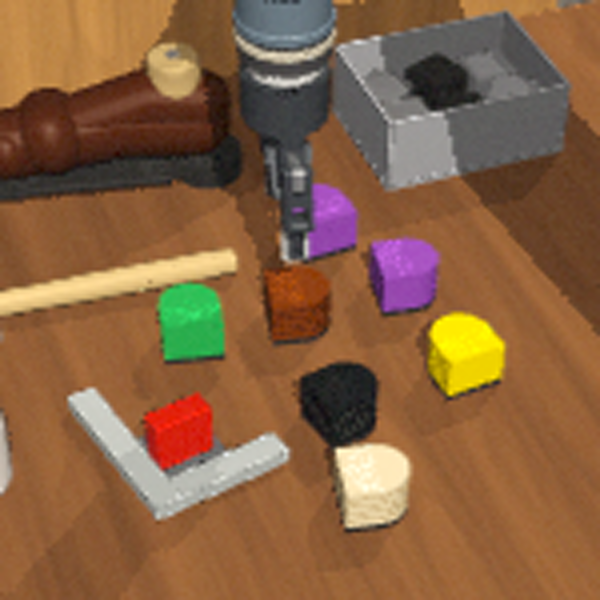

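View pics/c1.png

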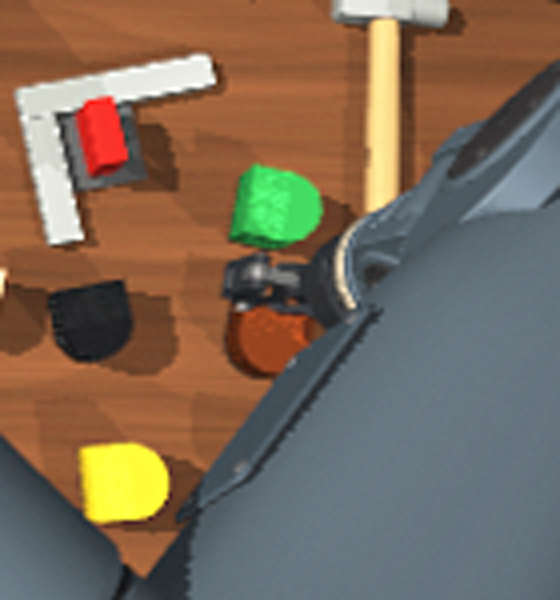

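Emit:
carry_out --pt "1 -2 30 0 0" --pt "1 -2 60 0 0" --pt "1 -2 80 0 0" --pt "1 -2 88 0 0" --pt "1 -2 88 0 0" --pt "1 -2 88 0 0"

```text
t: 4.3
position: [0.4274, -0.3896, 0.0336]
tool_rot: [0.547, 0.449, -0.449, -0.545]
contact_force: [-1.1, -0.1, 0.7]
opening: 0.0854
```

Emit:
carry_out --pt "0.3 0 0 0 0" --pt "0.3 0 0 0 0" --pt "0.3 0 0 0 0" --pt "0.3 0 0 0 0" --pt "0.3 0 0 0 0" --pt "0.3 0 0 0 0" --newtons 40

```text
t: 4.9
position: [0.4281, -0.3901, 0.0349]
tool_rot: [0.548, 0.449, -0.448, -0.545]
contact_force: [-0.1, 1.0, 6.0]
opening: 0.0544
```

Run:
```python
from h import *
goto([.4269,-.3892,.15],np.pi/2-.2)
p,d=robot.capture("side"); cv2.imwrite("pics/c3.png",cv2.resize(p[60:160,190:310],None,fx=5,fy=5,interpolation=2)[...,::-1])
```

```text
t 4.90 pos [ 0.4281 -0.3901  0.0349] yaw 1.376 y-axis [ 0.004 -0.002 -1.   ] F [-0.1  1.   6. ] T [ 0.32  0.03 -0.01] open 0.0544 j6 -0.54
shift [   0.5 -115.1    0.9] turn 0.005 joints [-0.74  0.48 -0.24  0.85  0.   -0.54]
```

View pics/c3.png

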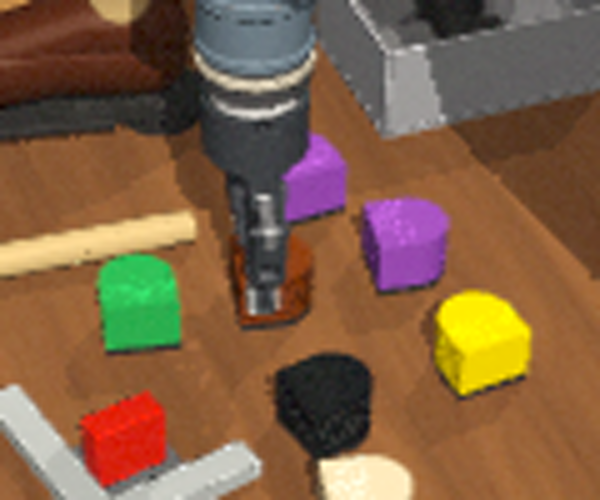

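Emit:
carry_out --pt "0.3 0 -30 0 0" --pt "0.3 0 -70 0 0" --pt "0.3 0 -115 0 0" --pt "0.3 0 -130 0 0" --pt "0.3 0 -130 0 0"

```text
t: 5.45
position: [0.4287, -0.3909, 0.1682]
tool_rot: [0.55, 0.45, -0.448, -0.543]
contact_force: [0.5, 0.3, -1.5]
opening: 0.054
```

Run:
```python
from h import *
goto([.4607,.1949,.16],np.pi/2+.0925)
```

```text
t 5.45 pos [ 0.4287 -0.3909  0.1682] yaw 1.376 y-axis [ 0.008 -0.006 -1.   ] F [ 0.5  0.3 -1.5] T [ 0.02 -0.03  0.02] open 0.0540 j6 -0.54
shift [580.9   4.8  82.2] turn -0.288 joints [-0.74  0.36 -0.05  1.15  0.   -0.54]
```

Emit:
carry_out --pt "0.3 48 0 7 -0.03" --pt "0.3 96 1 14 -0.06" --pt "0.3 144 1 20 -0.09" --pt "0.3 192 2 27 -0.12" --pt "0.3 240 2 34 -0.15" --pt "0.3 288 2 41 -0.18" --pt "0.3 336 3 48 -0.21" --pt "0.3 384 3 54 -0.24" --pt "0.3 432 3 61 -0.26" --pt "0.3 480 4 68 -0.288"

```text
t: 6.45
position: [0.4542, 0.0949, 0.1604]
tool_rot: [-0.479, -0.523, 0.523, 0.473]
contact_force: [1.6, -0.7, -0.4]
opening: 0.0546
```

Run:
```python
from h import *
goto([.4607,.1949,.10],np.pi/2+.0925)
```

```text
t 6.45 pos [0.4542 0.0949 0.1604] yaw 1.664 y-axis [ 0.007 -0.007 -1.   ] F [ 1.6 -0.7 -0.4] T [ 0.01 -0.07 -0.  ] open 0.0546 j6 0.12
shift [ 99.4  59.8 -15.4] turn 0.001 joints [ 0.21  0.18 -0.33  1.06 -0.01  0.12]
```

Emit:
carry_out --pt "0.3 50 10 -8 0" --pt "0.3 80 30 -12 0" --pt "0.3 99 60 -15 0" --pt "0.3 99 60 -15 0" --pt "0.3 99 60 -15 0" --pt "0.3 99 60 -15 0" --pt "0.3 99 60 -15 0" --pt "0.3 99 60 -15 0"

```text
t: 7.25
position: [0.4609, 0.1939, 0.1007]
tool_rot: [0.48, 0.523, -0.522, -0.473]
contact_force: [0.6, 0.4, -0.5]
opening: 0.0545
```

Run:
```python
from h import *
goto([.4607,.1949,.05],np.pi/2+.0925)
s,p,R=tool()
pt,_=robot.capture("top"); ps,_=robot.capture("side")
y=np.arctan2(R[1,0],R[0,0])-np.pi/2
q=[p[0]-.0134*np.cos(y),p[1]-.0134*np.sin(y),y]
H=place(HEEL,q,p[2]-.0349)
overlay("top",pt,H,(140,150,260,250),5,"pics/d1.png"); overlay("side",ps,H,(240,170,350,280),5,"pics/d2.png")
```

```text
t 7.25 pos [0.4609 0.1939 0.1007] yaw 1.663 y-axis [ 0.008 -0.006 -1.   ] F [ 0.6  0.4 -0.5] T [-0.01 -0.01 -0.04] open 0.0545 j6 0.31
shift [ 1.4 50.7  0.5] turn -0.0 joints [ 0.4   0.29 -0.35  0.93 -0.01  0.31]
```

View pics/d1.png

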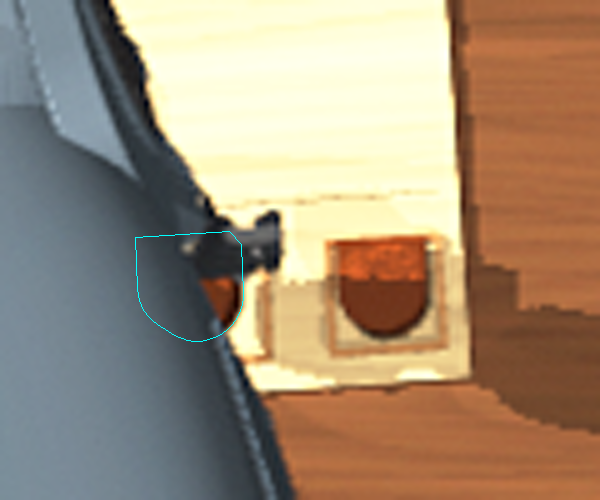

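View pics/d2.png

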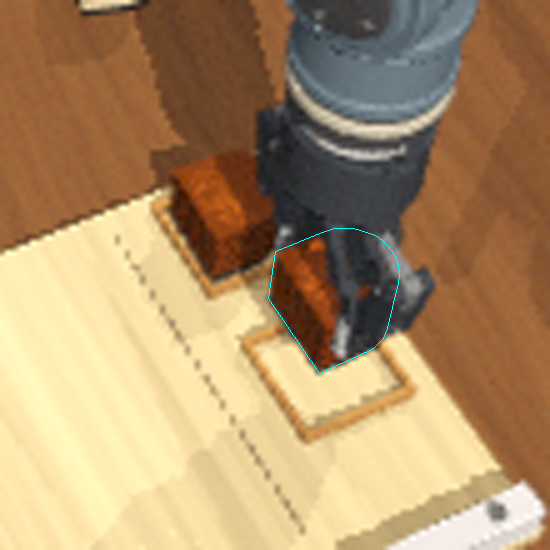

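Emit:
carry_out --pt "0.3 1 20 0 0" --pt "0.3 1 35 0 0" --pt "0.3 1 44 0 0" --pt "0.3 1 48 0 0" --pt "0.3 1 51 0 0" --pt "0.3 1 52 0 0" --pt "0.3 1 52 0 0"

```text
t: 8.05
position: [0.4613, 0.1949, 0.0487]
tool_rot: [0.48, 0.523, -0.522, -0.473]
contact_force: [-0.8, -0.7, -0.1]
opening: 0.0542
```

Run:
```python
from h import *
goto([.4607,.1949,.047],np.pi/2+.0925)
s,p,R=tool()
ps,_=robot.capture("side")
y=np.arctan2(R[1,0],R[0,0])-np.pi/2
q=[p[0]-.0134*np.cos(y),p[1]-.0134*np.sin(y),y]
overlay("side",ps,place(HEEL,q,p[2]-.0349),(240,170,350,280),5,"pics/e2.png")
```

```text
t 8.05 pos [0.4613 0.1949 0.0487] yaw 1.663 y-axis [ 0.009 -0.006 -1.   ] F [-0.8 -0.7 -0.1] T [0.01 0.03 0.05] open 0.0542 j6 0.31
shift [0.1 1.7 0.6] turn 0.0 joints [ 0.4   0.35 -0.42  0.8  -0.01  0.31]
```

View pics/e2.png

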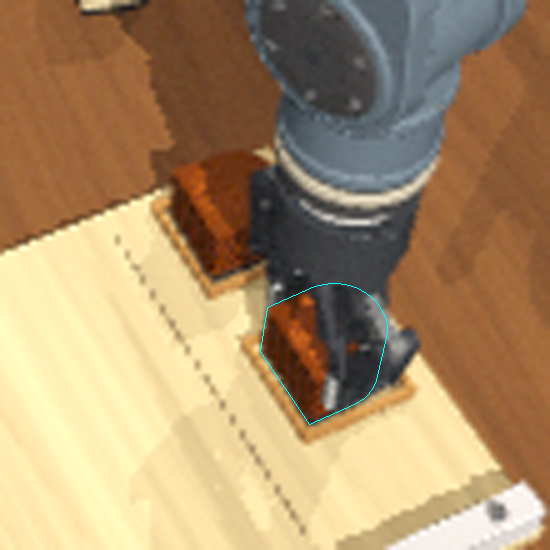

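Emit:
carry_out --pt "0.3 0 2 0 0" --pt "0.3 0 3 0 0" --pt "0.3 0 3 0 0"

```text
t: 8.4
position: [0.4618, 0.195, 0.047]
tool_rot: [0.48, 0.524, -0.522, -0.472]
contact_force: [-2.7, -1.7, 13.2]
opening: 0.0542
```

Emit:
carry_out --pt "0.8 0 0 0 0" --pt "0.9 0 0 0 0" --pt "0.9 0 0 0 0" --pt "0.9 0 0 0 0" --pt "0.9 0 -20 0 0" --pt "0.9 0 -50 0 0" --pt "0.9 0 -90 0 0" --pt "0.9 0 -130 0 0" --pt "0.9 0 -130 0 0"

```text
t: 9.3
position: [0.4628, 0.1967, 0.1818]
tool_rot: [0.481, 0.526, -0.519, -0.471]
contact_force: [1.4, 1.0, -0.3]
opening: 0.0769
```

Run:
```python
from h import *
goto([.5,-.1,.2],1.663)
ps,_=robot.capture("side"); cv2.imwrite("pics/e3.png",cv2.resize(ps[170:280,240:350],None,fx=5,fy=5,interpolation=2)[...,::-1])
```

```text
t 9.30 pos [0.4628 0.1967 0.1818] yaw 1.664 y-axis [ 0.017 -0.002 -1.   ] F [ 1.4  1.  -0.3] T [0.01 0.01 0.01] open 0.0769 j6 0.31
shift [-299.   -16.9   -9.8] turn 0.001 joints [ 0.41  0.22 -0.21  1.12 -0.01  0.31]
```

View pics/e3.png

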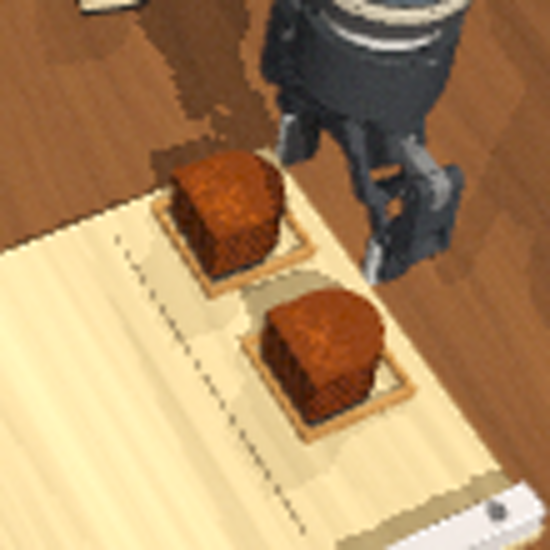

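Heel stands flat in the pocket, with free space all round (side image, about (304,245)). Now the square.

Run:
```python
from h import *
goto([.5723,-.2592,.15],np.pi/2+.208)
```

```text
t 9.35 pos [0.4619 0.1963 0.1794] yaw 1.664 y-axis [ 0.015 -0.003 -1.   ] F [ 0.3 -0.1 -0.1] T [-0.01  0.03 -0.02] open 0.0768 j6 0.31
shift [-463.7   32.5  -67.3] turn -0.115 joints [ 0.41  0.23 -0.22  1.12 -0.01  0.31]
```

Emit:
carry_out --pt "0.7 -47 3 -7 -0.01" --pt "0.7 -94 6 -14 -0.02" --pt "0.7 -141 10 -20 -0.03" --pt "0.7 -188 13 -27 -0.05" --pt "0.7 -235 16 -34 -0.06" --pt "0.7 -282 20 -41 -0.08" --pt "0.7 -329 23 -48 -0.09" --pt "0.7 -376 26 -54 -0.1" --pt "0.7 -420 29 -61 -0.11" --pt "0.7 -464 32 -67 -0.115"

```text
t: 10.35
position: [0.5716, -0.2613, 0.1488]
tool_rot: [0.449, 0.551, -0.547, -0.441]
contact_force: [1.5, 0.2, 0.1]
opening: 0.0598
```

Run:
```python
from h import *
goto([.5723,-.2592,.043],np.pi/2+.208)
```

```text
t 10.35 pos [ 0.5716 -0.2613  0.1488] yaw 1.779 y-axis [ 0.013 -0.002 -1.   ] F [1.5 0.2 0.1] T [ 0.06 -0.03 -0.03] open 0.0598 j6 -0.64
shift [2.500e+00 1.057e+02 1.000e-01] turn -0.0 joints [-0.43  0.45  0.04  1.15  0.   -0.64]
```

Emit:
carry_out --pt "0.7 2 25 0 0" --pt "0.7 2 40 0 0" --pt "0.7 2 40 0 0" --pt "0.7 2 40 0 0"

```text
t: 10.75
position: [0.5712, -0.2591, 0.108]
tool_rot: [0.449, 0.551, -0.547, -0.442]
contact_force: [-0.2, -0.0, 0.9]
opening: 0.0598
```

Run:
```python
from h import *
goto([.5723,-.2592,.043],np.pi/2+.208)
p,d=robot.capture("side"); cv2.imwrite("pics/g1.png",cv2.resize(p[90:190,160:280],None,fx=5,fy=5,interpolation=2)[...,::-1])
p,d=robot.capture("top"); cv2.imwrite("pics/g2.png",cv2.resize(p[130:230,280:400],None,fx=5,fy=5,interpolation=2)[...,::-1])
```

```text
t 10.75 pos [ 0.5712 -0.2591  0.108 ] yaw 1.779 y-axis [ 0.011 -0.002 -1.   ] F [-0.2 -0.   0.9] T [-0.03  0.06 -0.02] open 0.0598 j6 -0.64
shift [-0.  65.  -0.4] turn -0.0 joints [-0.43  0.48 -0.02  1.06  0.   -0.64]
```

View pics/g1.png

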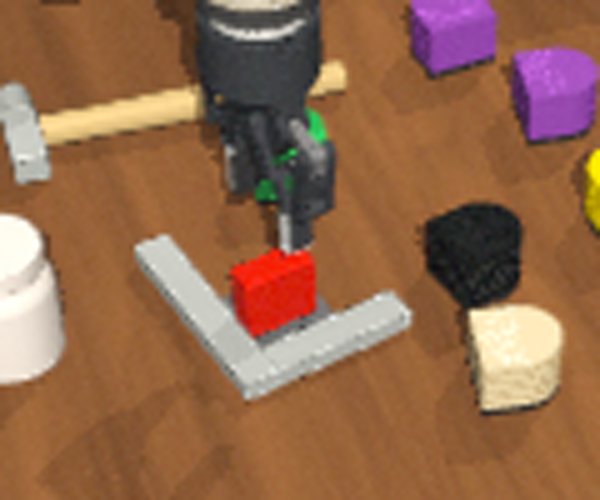

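View pics/g2.png

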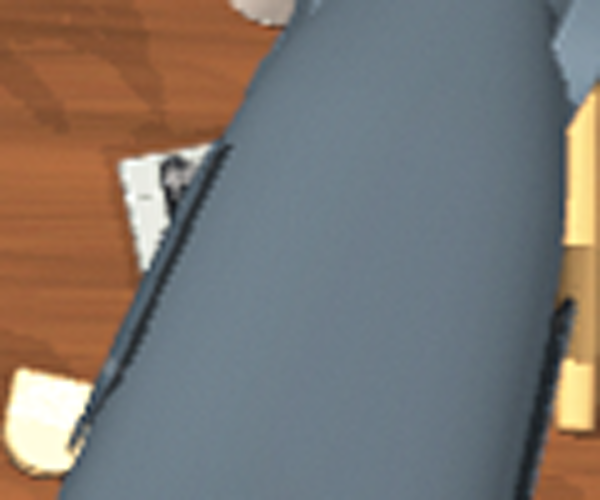

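Emit:
carry_out --pt "0.7 0 25 0 0" --pt "0.7 0 45 0 0" --pt "0.7 0 58 0 0" --pt "0.7 0 63 0 0" --pt "0.7 0 63 0 0" --pt "0.7 0 63 0 0"

```text
t: 11.45
position: [0.5735, -0.2596, 0.0473]
tool_rot: [0.45, 0.552, -0.547, -0.441]
contact_force: [0.8, -0.6, 1.0]
opening: 0.0597
```

Emit:
carry_out --pt "0.1 0 0 0 0" --pt "0.1 0 0 0 0" --pt "0.1 0 0 0 0" --pt "0.1 0 0 0 0" --pt "0.1 0 0 0 0" --pt "0.1 0 0 0 0" --pt "0.1 0 0 0 0" --newtons 90

```text
t: 12.15
position: [0.5739, -0.2598, 0.0483]
tool_rot: [0.45, 0.552, -0.547, -0.44]
contact_force: [-0.0, 1.2, 5.9]
opening: 0.0225
```

Run:
```python
from h import *
goto([.5723,-.2592,.15],np.pi/2+.208)
p,d=robot.capture("side"); cv2.imwrite("pics/g3.png",cv2.resize(p[90:190,160:280],None,fx=5,fy=5,interpolation=2)[...,::-1])
```

```text
t 12.15 pos [ 0.5739 -0.2598  0.0483] yaw 1.779 y-axis [ 0.016 -0.004 -1.   ] F [-0.   1.2  5.9] T [ 0.26  0.26 -0.02] open 0.0225 j6 -0.64
shift [ 3.000e-01 -1.017e+02 -1.000e-01] turn 0.0 joints [-0.43  0.53 -0.1   0.92  0.   -0.64]
```

View pics/g3.png

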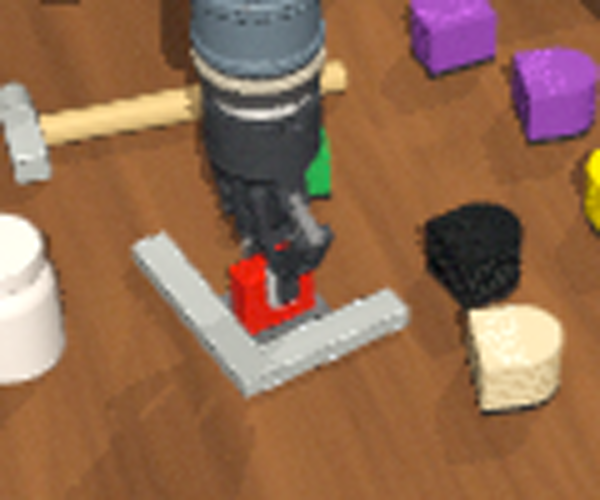

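Emit:
carry_out --pt "0.1 0 -10 0 0" --pt "0.1 0 -30 0 0" --pt "0.1 0 -60 0 0" --pt "0.1 0 -90 0 0" --pt "0.1 0 -105 0 0" --pt "0.1 0 -105 0 0"

```text
t: 12.8
position: [0.5733, -0.26, 0.1562]
tool_rot: [0.452, 0.552, -0.546, -0.439]
contact_force: [0.1, -0.4, -4.5]
opening: 0.0229
```

Run:
```python
from h import *
q=np.array([.5429,.1925,.0925]);c,s_=np.cos(q[2]),np.sin(q[2])
off=np.array([62,62]) /1000 # 13 mm short of the corner
t=q[:2]+np.array([c*off[0]-s_*off[1],s_*off[0]+c*off[1]])
print(t)
goto([t[0],t[1],.15],np.pi/2+.0925)
s,P,R=tool()
p,d=robot.capture("side"); 
y=np.arctan2(R[1,0],R[0,0])-np.pi/2
overlay("side",p,place(SQ,[P[0]-.0016*np.cos(y),P[1],y],P[2]-.0483),(150,50,290,170),5,"pics/g4.png")
```

```text
[0.59890812 0.25996177]
t 12.80 pos [ 0.5733 -0.26    0.1562] yaw 1.779 y-axis [ 0.02  -0.006 -1.   ] F [ 0.1 -0.4 -4.5] T [-0.05  0.06 -0.06] open 0.0229 j6 -0.64
shift [ 503.4    3.8 -132.5] turn 0.116 joints [-0.43  0.44  0.05  1.16  0.   -0.64]
```

View pics/g4.png

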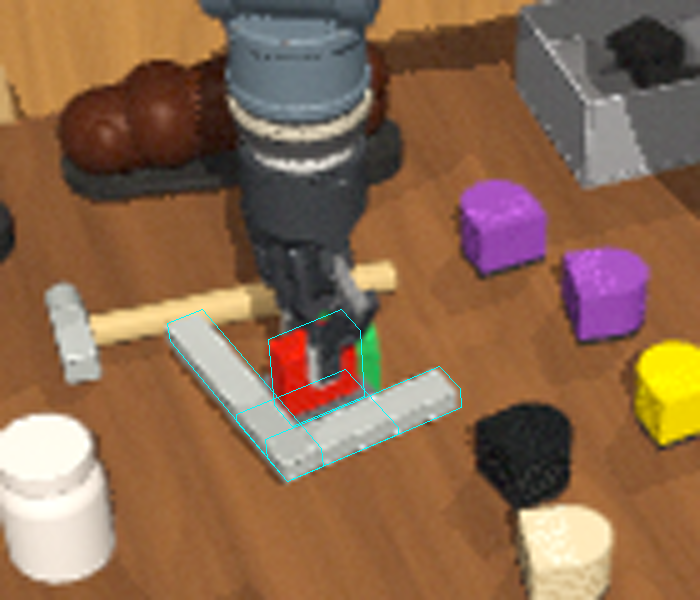

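Emit:
carry_out --pt "0.1 46 0 -12 0.01" --pt "0.1 92 0 -24 0.02" --pt "0.1 138 1 -36 0.03" --pt "0.1 184 1 -48 0.04" --pt "0.1 230 1 -60 0.06" --pt "0.1 276 1 -72 0.07" --pt "0.1 322 2 -84 0.08" --pt "0.1 368 2 -97 0.1" --pt "0.1 414 2 -109 0.116" --pt "0.1 460 2 -121 0.116"

```text
t: 13.85
position: [0.5948, 0.2171, 0.1489]
tool_rot: [0.482, 0.525, -0.52, -0.471]
contact_force: [0.5, -1.2, -3.6]
opening: 0.0228
```

Emit:
carry_out --pt "0.1 0 0 0 0" --pt "0.1 0 0 0 0" --pt "0.1 0 0 0 0"

```text
t: 14.15
position: [0.594, 0.2163, 0.1476]
tool_rot: [0.481, 0.524, -0.521, -0.472]
contact_force: [0.4, -1.2, -3.7]
opening: 0.0223
```

Run:
```python
from h import *
goto([.5989,.2600,.08],np.pi/2+.0925)
```

```text
t 14.15 pos [0.594  0.2163 0.1476] yaw 1.663 y-axis [ 0.013 -0.007 -1.   ] F [ 0.4 -1.2 -3.7] T [-0.05  0.08  0.04] open 0.0223 j6 0.26
shift [43.6 67.4 -8. ] turn -0.001 joints [ 0.35  0.46  0.05  1.15 -0.01  0.26]
```

Emit:
carry_out --pt "0.1 40 10 -7 0" --pt "0.1 44 30 -8 0" --pt "0.1 44 55 -8 0" --pt "0.1 44 67 -8 0" --pt "0.1 44 67 -8 0" --pt "0.1 44 67 -8 0"

```text
t: 14.75
position: [0.5992, 0.2595, 0.081]
tool_rot: [0.482, 0.524, -0.521, -0.472]
contact_force: [0.5, -0.1, -2.9]
opening: 0.0223
```

```bash
cat > look.py <<'E'
from h import *
import sys
k=sys.argv[1]
goto([.5989,.2600,.061],np.pi/2+.0925)
s,P,R=tool()
ps,d=robot.capture("side"); pt,_=robot.capture("top")
y=np.arctan2(R[1,0],R[0,0])-np.pi/2
S=place(SQ,[P[0]-.0016*np.cos(y),P[1]-.0016*np.sin(y)+.0006,y],P[2]-.0483)
overlay("side",ps,S,(190,200,330,320),5,f"pics/{k}s.png")
overlay("top",pt,S,(125,120,245,240),5,f"pics/{k}t.png")
E
python3 look.py k1
```

```text
t 14.75 pos [0.5992 0.2595 0.081 ] yaw 1.661 y-axis [ 0.013 -0.007 -1.   ] F [ 0.5 -0.1 -2.9] T [0.03 0.03 0.04] open 0.0223 j6 0.32
shift [ 0.6 20.   0.6] turn -0.002 joints [ 0.41  0.54  0.01  1.03 -0.01  0.32]
```

View pics/k1s.png

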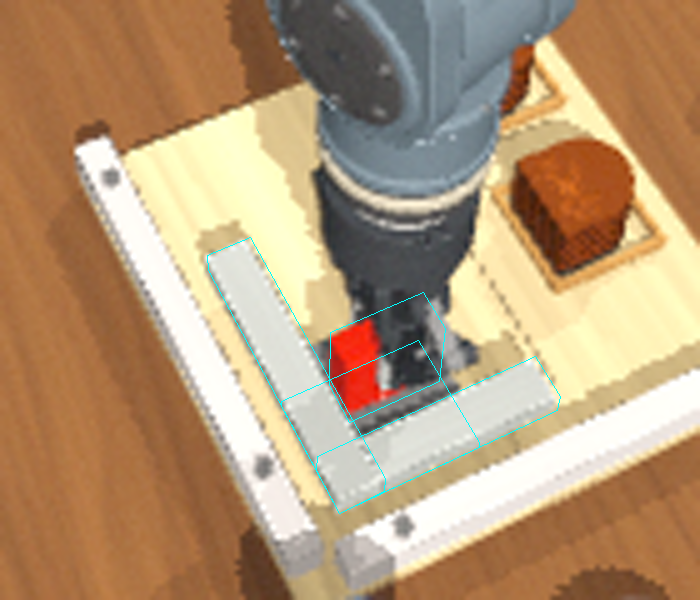

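View pics/k1t.png

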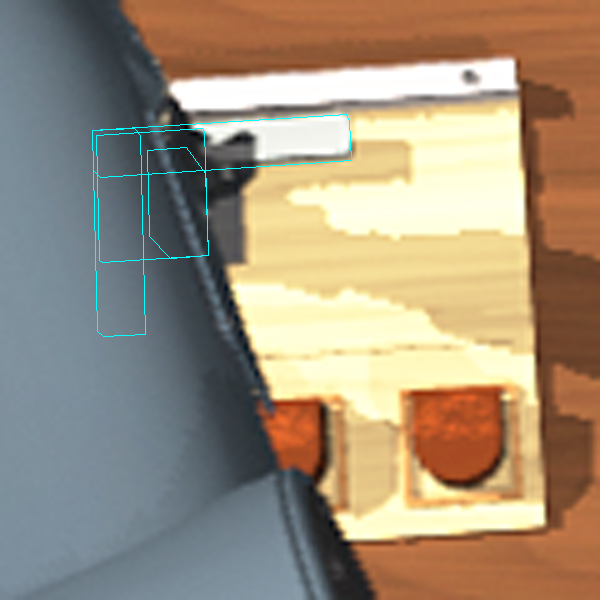

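Emit:
carry_out --pt "0.1 0 9 0 0" --pt "0.1 0 15 0 0" --pt "0.1 0 18 0 0" --pt "0.1 0 20 0 0" --pt "0.1 0 21 0 0" --pt "0.1 0 21 0 0"

```text
t: 15.45
position: [0.6, 0.2601, 0.0607]
tool_rot: [0.482, 0.524, -0.52, -0.472]
contact_force: [-0.2, 0.0, -3.2]
opening: 0.0223
```

```bash
python3 look.py k2
```

```text
t 15.45 pos [0.6    0.2601 0.0607] yaw 1.662 y-axis [ 0.015 -0.006 -1.   ] F [-0.2  0.  -3.2] T [ 0.01 -0.   -0.02] open 0.0223 j6 0.32
shift [ 0.  -0.3  1.1] turn -0.002 joints [ 0.41  0.56 -0.02  0.99 -0.01  0.32]
```

View pics/k2s.png

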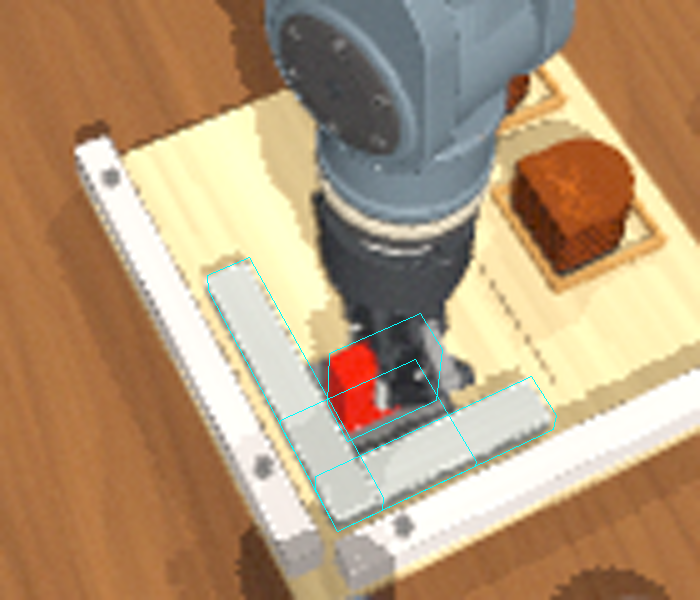

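Not touching yet (the full weight still hangs), so lower a little further.

Emit:
carry_out --pt "0.1 0 1 0 0" --pt "0.1 0 2 0 0" --pt "0.1 0 2 0 0"

```text
t: 15.85
position: [0.6007, 0.2604, 0.0604]
tool_rot: [0.482, 0.525, -0.519, -0.471]
contact_force: [-2.3, -1.4, 6.9]
opening: 0.0225
```

Emit:
carry_out --pt "0.1 2 0 -3 0" --pt "0.1 4 0 -6 0" --pt "0.1 6 0 -9 0" --pt "0.1 8 0 -10 0" --pt "0.1 8 0 -10 0"

```text
t: 16.35
position: [0.6102, 0.2697, 0.0604]
tool_rot: [0.482, 0.525, -0.519, -0.471]
contact_force: [-0.3, -0.0, -1.2]
opening: 0.0225
```

```bash
python3 look.py k3
```

```text
t 16.35 pos [0.6102 0.2697 0.0604] yaw 1.662 y-axis [ 0.017 -0.005 -1.   ] F [-0.3 -0.  -1.2] T [0.18 0.03 0.02] open 0.0225 j6 0.33
shift [-8.6 -0.8 12.2] turn -0.001 joints [ 0.42  0.58  0.02  1.   -0.01  0.33]
```

View pics/k3s.png

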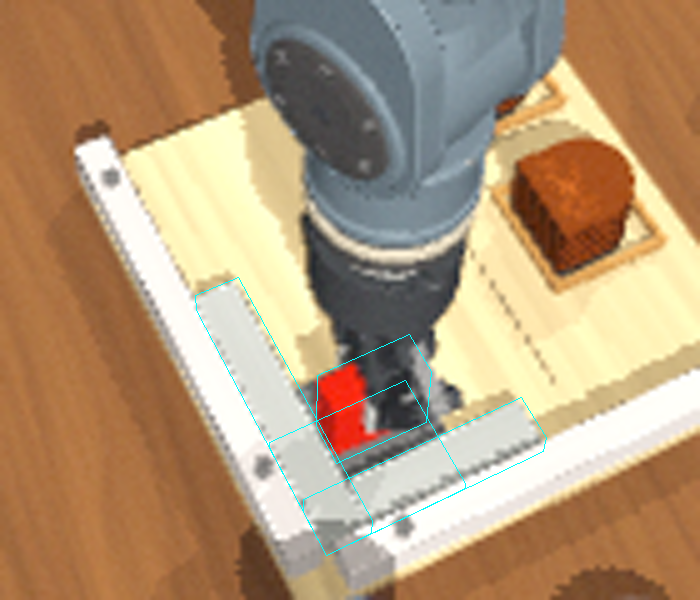

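Emit:
carry_out --pt "0.1 1 0.5 -1 0" --pt "0.1 2 1 -2 0" --pt "0.1 3 1 -3 0" --pt "0.1 3 1 -3 0"

```text
t: 16.85
position: [0.6116, 0.2718, 0.0604]
tool_rot: [0.482, 0.524, -0.52, -0.471]
contact_force: [-7.3, -6.2, 10.4]
opening: 0.0224
```

Emit:
carry_out --pt "0.1 1 0 -1 0" --pt "0.1 2 0 -2 0" --pt "0.1 3 0 -3 0" --pt "0.1 3 0 -3 0" --pt "0.1 3 0 -3 0"

```text
t: 17.35
position: [0.6115, 0.2735, 0.0605]
tool_rot: [0.482, 0.522, -0.522, -0.472]
contact_force: [-12.7, -8.0, 10.3]
opening: 0.0227
```

```bash
python3 look.py k4
```

```text
t 17.35 pos [0.6115 0.2735 0.0605] yaw 1.661 y-axis [ 0.01  -0.009 -1.   ] F [-12.7  -8.   10.3] T [-1.09  2.42 -0.26] open 0.0227 j6 0.34
shift [-12.3  -0.5  13.8] turn -0.003 joints [ 0.43  0.59  0.04  1.02 -0.01  0.34]
```

View pics/k4s.png

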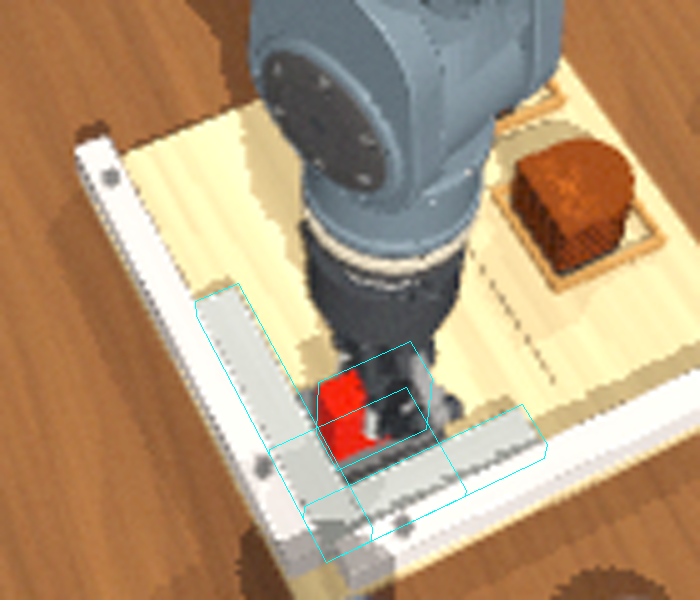

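View pics/k4t.png

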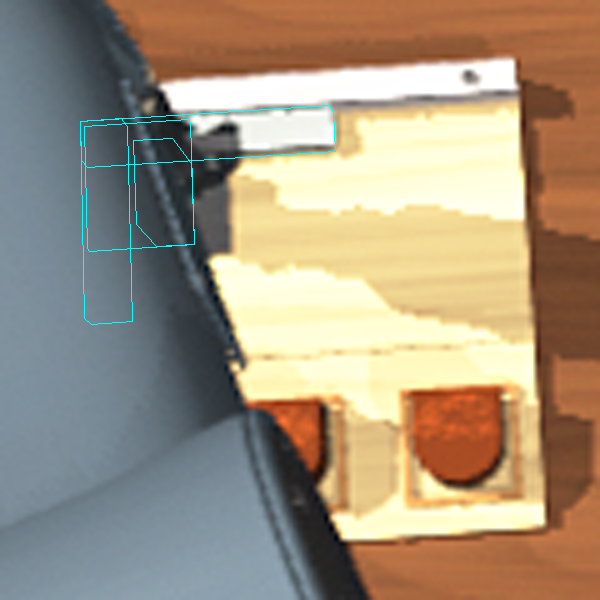

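Emit:
carry_out --pt "0.1 1 0 -1 0" --pt "0.1 2 0.5 -2 0" --pt "0.1 3 0.5 -3 0" --pt "0.1 4 1 -4 0" --pt "0.1 5 1 -5 0" --pt "0.1 5 1 -5 0" --newtons 110

```text
t: 18.05
position: [0.6115, 0.2743, 0.0606]
tool_rot: [-0.482, -0.518, 0.525, 0.473]
contact_force: [-24.4, -22.6, 27.9]
opening: 0.0225
```

```bash
python3 look.py k5
```

```text
t 18.05 pos [0.6115 0.2743 0.0606] yaw 1.659 y-axis [ 0.003 -0.016 -1.   ] F [-24.4 -22.6  27.9] T [-3.68  4.08 -0.1 ] open 0.0225 j6 0.34
shift [-13.1  -0.2  13.8] turn -0.004 joints [ 0.43  0.59  0.05  1.03 -0.02  0.34]
```

View pics/k5s.png

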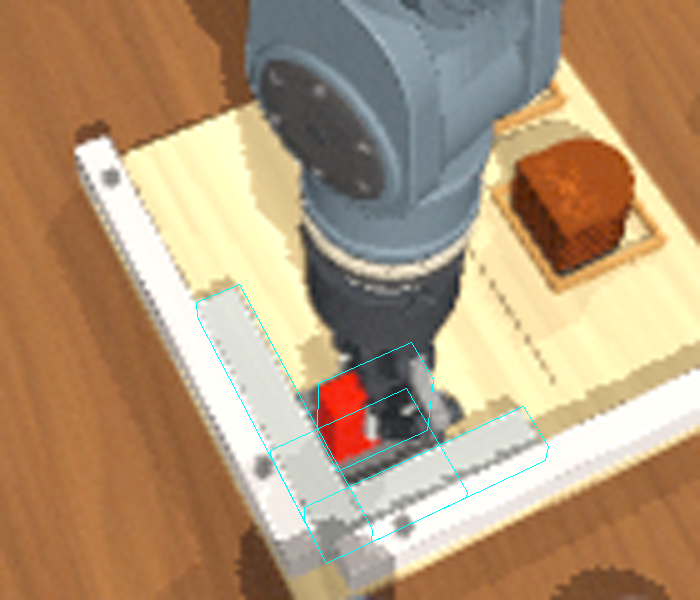

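```bash
cat > flat.py <<'E'
from h import *
s,P,R=tool()
y=np.arctan2(R[1,0],R[0,0])-np.pi/2
q=[P[0]-.0016*np.cos(y),P[1]-.0016*np.sin(y)+.0006,y]
def reg(quad,z,q):
    m=np.zeros((384,512),np.uint8); X=place([np.c_[np.array(quad)/1000.,np.full(len(quad),z)]],q)[0]
    cv2.fillPoly(m,[np.round(proj("side",X)).astype(np.int32)],1); return m>0
bq=[.5429,.1925,.0925]
N=4; D=[];C=[]
for i in range(N):
    p,d=robot.capture("side"); D.append(d); C.append(p)
d=np.median(np.where(np.array(D)>0,D,np.nan),0); W=world("side",d)
regs={"long":reg([(36,-98),(48,-98),(48,0),(36,0)],.028,q),"short":reg([(-70,36),(-70,48),(25,48),(25,36)],.028,q),
"far_fence":reg([(134,-140),(146,-140),(146,110),(134,110)],.036,bq),"board":reg([(-40,-120),(60,-120),(60,-60),(-40,-60)],.012,bq),"left_fence":reg([(-120,134),(110,134),(110,146),(-120,146)],.036,bq)}
c,sn=np.cos(.0925),np.sin(.0925)
for k,m in regs.items():
    X=W[m]; X=X[np.isfinite(X[:,2])]; dx=X[:,:2]-bq[:2]; bx=dx@[c,sn]; by=dx@[-sn,c]
    long_ax=by if k in("long","far_fence") else bx
    co=np.polyfit(long_ax,X[:,2],1); sd=np.std(X[:,2]-np.polyval(co,long_ax))
    print(k,len(X),"mean z %.4f slope %.4f +- %.4f"%(X[:,2].mean(),co[0],sd/np.sqrt(len(X))/np.std(long_ax)))
p=C[-1]
im=cv2.resize(p[245:325,220:320],None,fx=7,fy=7,interpolation=2)[...,::-1]; cv2.imwrite("pics/z1.png",im)
E
python3 flat.py
```

```text
long 185 mean z 0.0282 slope -0.0022 +- 0.0025
short 175 mean z 0.0281 slope 0.0030 +- 0.0027
far_fence 443 mean z 0.0362 slope 0.0007 +- 0.0008
board 596 mean z 0.2696 slope 4.7503 +- 0.0797
left_fence 466 mean z 0.0361 slope 0.0026 +- 0.0008
```

View pics/z1.png

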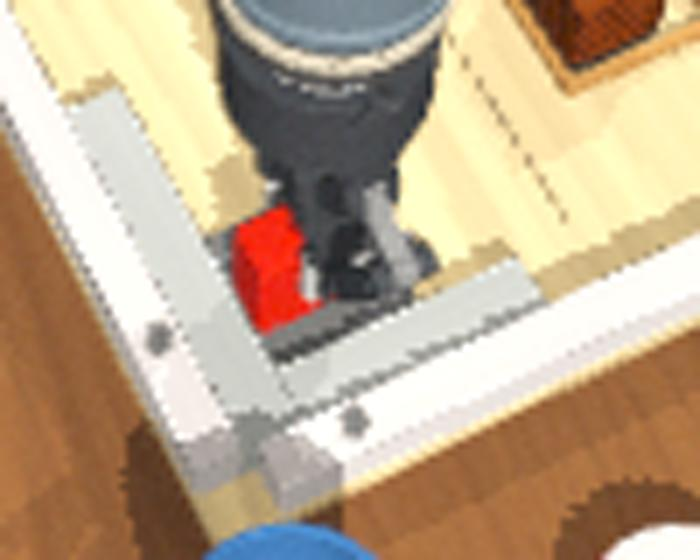

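Emit:
carry_out --pt "0.1 4 1 -4 -0.01" --pt "0.1 5 1 -5 -0.02" --pt "0.1 5 1 -5 -0.02"

```text
t: 18.65
position: [0.6115, 0.2744, 0.0608]
tool_rot: [-0.478, -0.518, 0.533, 0.469]
contact_force: [-23.9, -25.5, 29.7]
opening: 0.0224
```

```bash
python3 -c "
from h import *
goto([.6,.26,.06],np.pi/2+.0925)"
```

```text
t 18.65 pos [0.6115 0.2744 0.0608] yaw 1.675 y-axis [-0.005 -0.024 -1.   ] F [-23.9 -25.5  29.7] T [-4.14  4.37 -1.17] open 0.0224 j6 0.33
shift [-13.1   1.2  12.9] turn 0.012 joints [ 0.43  0.6   0.06  1.05 -0.02  0.33]
```

Emit:
carry_out --pt "0.1 4 1 -4 0.01" --pt "0.1 5 1 -5 0.025" --pt "0.1 5 1 -5 0.03"

```text
t: 18.95
position: [0.6115, 0.2747, 0.0611]
tool_rot: [-0.486, -0.506, 0.53, 0.476]
contact_force: [-24.1, -27.5, 29.4]
opening: 0.0224
```

```bash
python3 -c "
from h import *
goto([.6,.26,.06],np.pi/2+.0925)"
```

```text
t 18.95 pos [0.6115 0.2747 0.0611] yaw 1.645 y-axis [-0.012 -0.033 -0.999] F [-24.1 -27.5  29.4] T [-4.23  4.16  1.65] open 0.0224 j6 0.36
shift [-13.7   1.7  12.5] turn -0.018 joints [ 0.43  0.61  0.08  1.07 -0.02  0.36]
```

Emit:
carry_out --pt "0.1 4 1 -4 -0.01" --pt "0.1 4 1 -4 -0.017" --pt "0.1 4 1 -4 -0.017"

```text
t: 19.25
position: [0.6116, 0.2749, 0.0615]
tool_rot: [-0.482, -0.507, 0.537, 0.472]
contact_force: [-21.1, -21.8, 26.5]
opening: 0.0224
```

```bash
python3 -c "
from h import *
goto([.6,.26,.06],np.pi/2+.0925)"; python3 flat.py; python3 look.py k6
```

```text
t 19.25 pos [0.6116 0.2749 0.0615] yaw 1.661 y-axis [-0.018 -0.04  -0.999] F [-21.1 -21.8  26.5] T [-3.24  3.32  0.12] open 0.0224 j6 0.35
shift [-13.7   2.3  12.8] turn -0.002 joints [ 0.43  0.61  0.09  1.08 -0.03  0.35]
long 174 mean z 0.0297 slope -0.0165 +- 0.0026
short 192 mean z 0.0285 slope -0.0092 +- 0.0025
far_fence 437 mean z 0.0362 slope 0.0005 +- 0.0008
board 594 mean z 0.2996 slope 4.5787 +- 0.0889
left_fence 466 mean z 0.0361 slope 0.0014 +- 0.0008
t 19.45 pos [0.6116 0.2749 0.0616] yaw 1.661 y-axis [-0.018 -0.04  -0.999] F [-21.6 -21.4  26.9] T [-3.19  3.28  0.07] open 0.0220 j6 0.35
shift [-13.7   1.4  13.9] turn -0.002 joints [ 0.43  0.61  0.09  1.08 -0.03  0.35]
```

View pics/k6s.png

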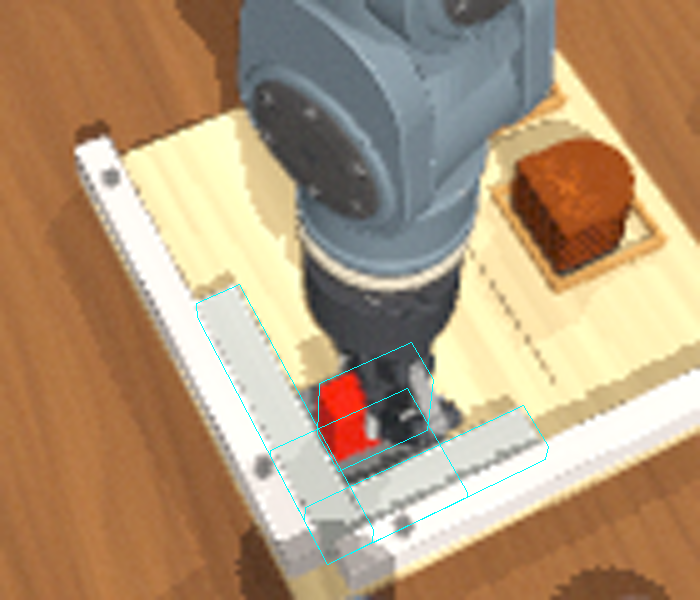

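View pics/k6t.png

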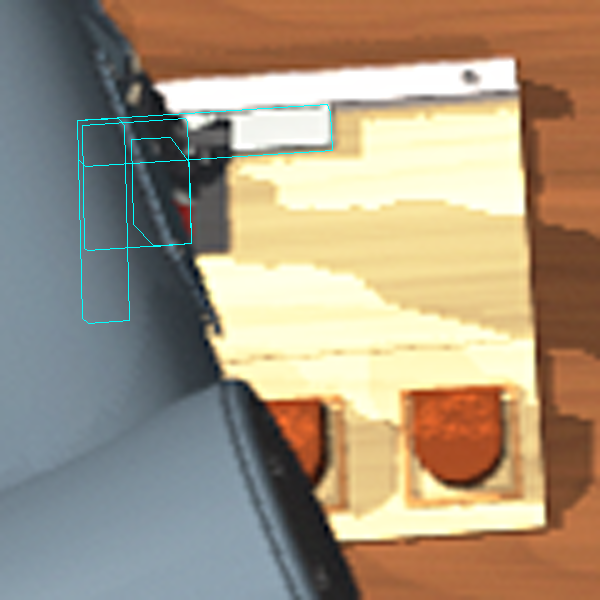

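Last checks show the repeated pressing has tipped the gripper: the square's right tip is up about 2.5 mm. I'll level it by unloading the sideways push and pressing straight down.

Emit:
carry_out --pt "0.1 0 1 0 0" --pt "0.1 0 2 0 0" --pt "0.1 0 3 0 0" --pt "0.1 0 3 0 0"

```text
t: 19.95
position: [0.6116, 0.2744, 0.0616]
tool_rot: [-0.482, -0.508, 0.536, 0.472]
contact_force: [-10.5, -7.9, 22.8]
opening: 0.0218
```

```bash
python3 -c "
from h import *
goto([.6,.26,.06],np.pi/2+.0925)"
```

```text
t 19.95 pos [0.6116 0.2744 0.0616] yaw 1.661 y-axis [-0.016 -0.039 -0.999] F [-10.5  -7.9  22.8] T [-0.47  1.41  0.06] open 0.0218 j6 0.34
shift [-13.2   2.4  12.8] turn -0.003 joints [ 0.43  0.61  0.09  1.08 -0.03  0.34]
```

Emit:
carry_out --pt "0.1 -1 2 1 0" --pt "0.1 -3 4 3 0" --pt "0.1 -4 6 4 0" --pt "0.1 -4 6 4 0"

```text
t: 20.35
position: [0.6113, 0.2731, 0.0607]
tool_rot: [-0.482, -0.512, 0.532, 0.471]
contact_force: [-1.9, 4.8, 24.8]
opening: 0.0222
```

```bash
python3 -c "
from h import *
goto([.6,.26,.06],np.pi/2+.0925)"
```

```text
t 20.35 pos [0.6113 0.2731 0.0607] yaw 1.661 y-axis [-0.007 -0.031 -0.999] F [-1.9  4.8 24.8] T [ 2.46 -0.09  0.09] open 0.0222 j6 0.34
shift [-12.    1.2  12.4] turn -0.002 joints [ 0.43  0.6   0.07  1.06 -0.03  0.34]
```

Emit:
carry_out --pt "0.1 -2 3 2 0" --pt "0.1 -3 5 3 0" --pt "0.1 -4 7 3 0" --pt "0.1 -4 7 3 0"

```text
t: 20.75
position: [0.6114, 0.2725, 0.0603]
tool_rot: [-0.482, -0.517, 0.528, 0.471]
contact_force: [-8.6, 4.5, 37.4]
opening: 0.0222
```

Emit:
carry_out --pt "0.1 -2 3 2 0" --pt "0.1 -3 5 3 0" --pt "0.1 -4 7 3 0" --pt "0.1 -4 7 3 0"

```text
t: 21.15
position: [0.6114, 0.2721, 0.0602]
tool_rot: [-0.482, -0.522, 0.524, 0.47]
contact_force: [-9.9, 5.7, 42.6]
opening: 0.0223
```

```bash
python3 -c "
from h import *
goto([.6,.26,.06],np.pi/2+.0925)"; python3 flat.py
```

```text
t 21.15 pos [0.6114 0.2721 0.0602] yaw 1.664 y-axis [ 0.01  -0.013 -1.   ] F [-9.9  5.7 42.6] T [1.89 2.33 0.04] open 0.0223 j6 0.33
shift [-10.9   0.3  12.5] turn 0.001 joints [ 0.43  0.59  0.04  1.02 -0.02  0.33]
long 177 mean z 0.0280 slope -0.0005 +- 0.0026
short 188 mean z 0.0280 slope -0.0012 +- 0.0025
far_fence 440 mean z 0.0362 slope -0.0018 +- 0.0008
board 602 mean z 0.2600 slope 4.8072 +- 0.0795
left_fence 466 mean z 0.0361 slope 0.0008 +- 0.0008
```

Emit:
carry_out --pt "0.1 1 1.5 -1 0" --pt "0.1 2 1.5 -2 0" --pt "0.1 3 2 -3 0" --pt "0.1 4 2 -4 0" --pt "0.1 5 2 -4 0" --pt "0.1 5 2 -4 0"

```text
t: 21.95
position: [0.6113, 0.2741, 0.0603]
tool_rot: [-0.482, -0.519, 0.526, 0.471]
contact_force: [-22.4, -18.6, 31.8]
opening: 0.0223
```

```bash
python3 -c "
from h import *
goto([.6,.26,.06],np.pi/2+.0925)"; python3 flat.py; python3 look.py k7
```

```text
t 21.95 pos [0.6113 0.2741 0.0603] yaw 1.663 y-axis [ 0.004 -0.018 -1.   ] F [-22.4 -18.6  31.8] T [-2.72  4.31 -0.02] open 0.0223 j6 0.34
shift [-13.    0.5  12.6] turn -0.0 joints [ 0.43  0.59  0.05  1.03 -0.02  0.34]
long 183 mean z 0.0282 slope 0.0016 +- 0.0027
short 192 mean z 0.0280 slope 0.0001 +- 0.0027
far_fence 444 mean z 0.0361 slope 0.0001 +- 0.0008
board 590 mean z 0.2670 slope 4.7882 +- 0.0788
left_fence 467 mean z 0.0361 slope 0.0006 +- 0.0009
t 22.15 pos [0.6113 0.2741 0.0603] yaw 1.663 y-axis [ 0.004 -0.018 -1.   ] F [-22.6 -18.1  31.2] T [-2.68  4.29 -0.  ] open 0.0220 j6 0.34
shift [-12.9  -0.5  13.7] turn -0.0 joints [ 0.43  0.59  0.05  1.03 -0.02  0.34]
```

View pics/k7s.png

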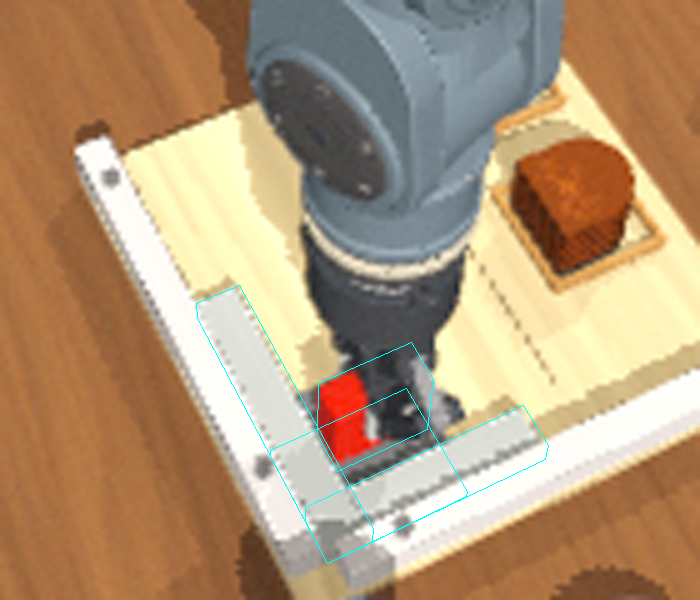

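Emit:
carry_out --pt "0.1 3 1.5 -3 0" --pt "0.1 6 1.5 -4 0" --pt "0.1 6 1.5 -4 0" --pt "0.1 6 1.5 -4 0"

```text
t: 22.65
position: [0.6113, 0.2745, 0.0607]
tool_rot: [-0.483, -0.515, 0.529, 0.471]
contact_force: [-19.8, -29.8, 32.7]
opening: 0.0225
```

```bash
python3 -c "
from h import *
goto([.6,.26,.06],np.pi/2+.0925)"; python3 flat.py
```

```text
t 22.65 pos [0.6113 0.2745 0.0607] yaw 1.661 y-axis [-0.001 -0.027 -1.   ] F [-19.8 -29.8  32.7] T [-4.77  3.79  0.18] open 0.0225 j6 0.34
shift [-13.4   1.1  12.6] turn -0.003 joints [ 0.43  0.6   0.06  1.05 -0.02  0.34]
long 175 mean z 0.0287 slope -0.0044 +- 0.0027
short 158 mean z 0.0282 slope -0.0032 +- 0.0028
far_fence 440 mean z 0.0362 slope 0.0008 +- 0.0008
board 598 mean z 0.2751 slope 4.7254 +- 0.0792
left_fence 460 mean z 0.0361 slope 0.0020 +- 0.0009
```

Emit:
carry_out --pt "0.1 -2 3 2 0" --pt "0.1 -4 6 4 0" --pt "0.1 -4 7 4 0" --pt "0.1 -4 7 4 0"

```text
t: 23.25
position: [0.6107, 0.2719, 0.0603]
tool_rot: [-0.484, -0.518, 0.525, 0.47]
contact_force: [-7.7, -3.7, 41.2]
opening: 0.0221
```

Emit:
carry_out --pt "0.1 -2 3 2 0" --pt "0.1 -3 5 3 0" --pt "0.1 -4 7 3 0" --pt "0.1 -4 7 3 0"

```text
t: 23.65
position: [0.6109, 0.2707, 0.0602]
tool_rot: [0.484, 0.523, -0.521, -0.469]
contact_force: [-9.6, 4.2, 44.0]
opening: 0.0221
```

Emit:
carry_out --pt "0.1 -2 3 1 0" --pt "0.1 -3 5 1 0" --pt "0.1 -4 7 1 0" --pt "0.1 -4 7 1 0"

```text
t: 24.05
position: [0.6117, 0.27, 0.0602]
tool_rot: [0.484, 0.527, -0.518, -0.469]
contact_force: [-17.3, 6.8, 47.8]
opening: 0.0225
```

```bash
python3 -c "
from h import *
goto([.6,.26,.06],np.pi/2+.0925)"; python3 flat.py
```

```text
t 24.05 pos [0.6117 0.27   0.0602] yaw 1.663 y-axis [ 0.023 -0.005 -1.   ] F [-17.3   6.8  47.8] T [ 1.    3.44 -0.24] open 0.0225 j6 0.33
shift [-8.9 -0.  12.5] turn -0.0 joints [ 0.42  0.58  0.02  0.99 -0.01  0.33]
long 163 mean z 0.0280 slope -0.0031 +- 0.0030
short 197 mean z 0.0280 slope 0.0036 +- 0.0023
far_fence 441 mean z 0.0362 slope -0.0001 +- 0.0008
board 592 mean z 0.2443 slope 4.8704 +- 0.0802
left_fence 466 mean z 0.0360 slope 0.0006 +- 0.0008
```

Emit:
carry_out --pt "0.1 2 1 -1 0" --pt "0.1 4 1 -2 0" --pt "0.1 6 1.5 -3 0" --pt "0.1 8 1.5 -4 0" --pt "0.1 9 1.5 -5 0" --pt "0.1 10 2 -5 0" --pt "0.1 10 2 -5 0" --pt "0.1 10 2 -5 0"

```text
t: 25.05
position: [0.6114, 0.2742, 0.0603]
tool_rot: [-0.485, -0.522, 0.522, 0.469]
contact_force: [-25.2, -31.5, 37.5]
opening: 0.0225
```

```bash
python3 -c "
from h import *
goto([.6,.26,.06],np.pi/2+.0925)"; python3 flat.py; python3 look.py k9
```

```text
t 25.05 pos [0.6114 0.2742 0.0603] yaw 1.660 y-axis [ 0.016 -0.015 -1.   ] F [-25.2 -31.5  37.5] T [-5.22  4.79 -0.13] open 0.0225 j6 0.34
shift [-13.2   0.3  12.6] turn -0.003 joints [ 0.43  0.58  0.03  1.01 -0.02  0.34]
long 186 mean z 0.0280 slope -0.0026 +- 0.0025
short 175 mean z 0.0279 slope 0.0059 +- 0.0027
far_fence 439 mean z 0.0361 slope 0.0002 +- 0.0008
board 597 mean z 0.2519 slope 4.8274 +- 0.0740
left_fence 467 mean z 0.0360 slope 0.0020 +- 0.0008
t 25.25 pos [0.6114 0.2742 0.0603] yaw 1.660 y-axis [ 0.016 -0.015 -1.   ] F [-24.8 -31.   37.8] T [-5.27  4.8  -0.12] open 0.0221 j6 0.34
shift [-13.1  -0.7  13.7] turn -0.003 joints [ 0.43  0.58  0.03  1.01 -0.02  0.34]
```

View pics/k9s.png

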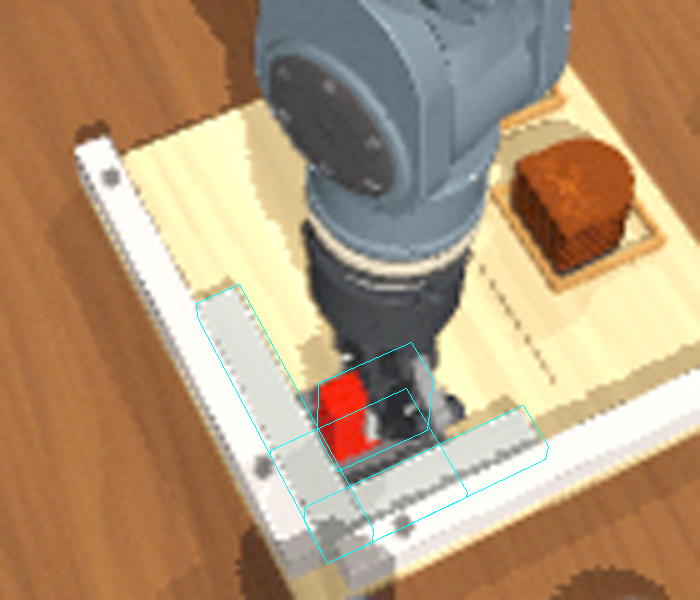

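Square flat (both legs' tops at 0.028 m), same stop position as the earlier presses, about 28 N and 29 N into the fences, no yaw moment. Handing in.

```bash
python3 -c "
from workcell import robot
print(robot.job_done())"
```

```text
the job is handed in; nothing more can be done
None
```

I put the brown heel flat in the empty pocket beside its mate and let it go. I then carried the square by its red block into the fence corner and handed in at about 25 s, still holding it pressed there. The hand-in gave no verdict.

**Heel:** the side picture after release shows it upright inside the frame with free space around it. The mate looks unmoved.

**Square:**
- **Push:** about 28 N goes into the far fence and 29 N into the left fence, with 37 N down onto the board, including friction. There is almost no yaw moment.
- **Turn test:** an earlier test, turning the square slightly both ways, met resistance each way. Its neutral angle matched the board's yaw, about 0.092 rad. At hand-in the gripper's angle gave about 0.089 rad, and no gap shows in the side picture.
- **Height:** both legs' tops measure 0.028 m, which is the board top plus the 16 mm leg height.

**What went wrong or disagreed:**
- Repeated pressing tipped the square, lifting its right tip by about 2.5 mm. I noticed it in the depth data, levelled the square and pressed again.
- The last depth check left a short-leg slope of 0.006 ± 0.003, about 0.7 mm over the leg. That is only just above the noise.
- The two cameras disagreed by about 4 mm in position, so I used their mean.
- The fences hide the contact lines, so flushness is inferred from force, position and yaw rather than seen directly.

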